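Sort the bench after soldering

ROBOT

A 6-joint arm with a two-finger parallel gripper is mounted at the origin on the work surface. World frame = base frame: x ahead of the robot, y to its left, z up, the work surface at z = 0. Lengths are in m, angles in degrees, forces in N, time in s.
With the tool pointing down it reaches from about 0.25 to 0.725 m from the base axis. Payload 9.7 kg.
Tool frame: the origin (TCP) lies midway between the tips of the shut fingers; the grasp point (between the pads) lies 19 mm behind it; z points along the fingers, y is the direction in which the jaws open and shut (so a half turn about z gives the same grasp; the last joint's range is limited). The gripper opens to 85 mm and grips with 20 to 120 N. Pads are 22 mm wide; open, the fingers measure 114 mm over their backs; the gripper's body (76 mm by 85 mm) begins 54 mm behind the grasp point. The pads swing forward as they close: fully open they stand 13 mm farther back than shut.
Start: joints at [-74.599, 4.979, 10.078, 95.1, 0, 90], TCP at [0.146, -0.53, 0.231] pointing down, gripper open.
Joint ranges: [-179.16, 179.16], [-48.56, 103.87], [-65.8, 70.77], [-126.05, 130.52], [-82.76, 87.17], [-180, 180]. Speed limits (degrees/s): [127.2, 127.2, 147.25, 180, 180, 180].

INTERFACE

Orientations are given as [roll, pitch, yaw] about the fixed x, y, z axes, in that order (R = Rz(yaw) Ry(pitch) Rx(roll)).
In Python, from workcell import bot, camera, recognise gives the robot as it stands. The module is installed in compiled form; this text tells all that it offers.
- The arm moves only by the tool apply_moves, never from a script. Its argument "targets" is one flat list of numbers, 7 for each row, row after row: the shift along the world's x, y, z in units of 30 mm (1.0 is 30 mm), then the turn, a rotation vector about the world's x, y, z in units of 6 degrees (1.0 is 6 degrees), then the opening, from 0 (shut) to 1 (fully open). A call has 1 to 5 rows; each row is the pose to reach, as a shift and turn from the pose commanded when the call began; what a row does not reach only later rows make up. A row lasts 1/10 s, in which the tool goes at most 50 mm and 8.59 degrees, less where a joint would pass 70% of its speed; a pose out of reach is approached as far as the arm can. A call with a gripper value outside its range is refused whole. The fingers move at their own pace and stop on an object; "newtons" is the grip in N (left out, the last holds). Time passes only in rows, so rows that repeat a pose let the fingers close. It gives the time, the measured TCP pose, the force and the opening at its end, in the units of the state.
- bot.get_obs(): the state, without advancing time (a new reading comes with each control period).
- camera(name): name is "scene" or "top"; returns a dict with "img" (384x512x3 uint8, red, green, blue), "intrinsics" (3x3 intrinsics, pixels), "origin" and "rotation" of the camera in the world. Camera axes: x right, y up, looking along -z (the intrinsics and any distortion apply to the point x, -y, -z); pixel columns grow to the right and rows downward; lengths in m; the calibration is good to about 2 mm. A picture is of the moment at which its call begins. There is no depth.
- bot.job_done(): hands the job in, once; it reports no verdict.
Trained networks look in the newest picture that a camera, given by its name, has taken for a name from the list of things; names that differ only in an ending like _2 or _b are one class to them, and where a whole thing is asked for, a point or a joint stands for the part that bears it (a point fixed in the world has none). Each returns a list of dicts, best first, with "conf" (0 to 1); they miss things now and then, are a little off and sometimes report something else, mostly with a low value. They report only what shows in the picture. A call takes as long as a camera call.
- recognise(query, camera): "box" ([left, top, right, bottom] in pixels, round what is visible of it).
The state is a dict: "time": time; "q": joint angles; "qd": joint speeds; "joint_efforts": joint torques, N m; "ee_pos": TCP position; "tcp_rot": TCP orientation; "wrist_force": force on the tool from outside, world axes, zero at the start; "torque": the same for the moment, N m; "opening": finger opening in m.
Only numpy, scipy, OpenCV 4.12 (cv2) and the standard library are available. Lean on these libraries where they do the work, as an engineer would, in place of code of your own. Each camera call takes 0.05 s, during which the arm holds its last target.

TASK

Clear the bench after the soldering session: lay both circuit boards side by side in the blue antistatic tray, put the yellow desoldering pump and the black iron sleeve in the grey tool tray, and stand the steel tin in the white tray beside the solder reel. Set each thing down on the floor of its tray, the same way up as it is now, without dropping it and without leaving it on another thing or on a rim. Leave the reel where it stands and do not touch the soldering station.

Things in the scene. Friction and masses are not known exactly. Their poses are not given: they have to be found in the camera images.
- board_green_c (a point): Green circuit board (relay, terminal block), 60 x 40 mm, 2 mm thick, on four 10 mm brass spacers under its corners, so that the board's underside is 10 mm above whatever it stands on; components rise at most 12 mm above the board's top face and stay inside its outline, so it can be pinched by the middle of its two 60 mm edges. About 30 g. This point is the middle of the board, 11 mm above the spacers' feet. x along the 60 mm side, y along the 40 mm side, z up.
- board_red_c (a point): Dark red circuit board (black chip, pin header), 60 x 40 mm, 2 mm thick, on four 10 mm brass spacers under its corners, so that the board's underside is 10 mm above whatever it stands on; components rise at most 12 mm above the board's top face and stay inside its outline, so it can be pinched by the middle of its two 60 mm edges. About 30 g. This point is the middle of the board, 11 mm above the spacers' feet. x along the 60 mm side, y along the 40 mm side, z up.
- pump_c (a point): Yellow plastic desoldering pump lying on the bench, 150 mm long along its x (white nozzle at +x, black thumb knob at -x). Round yellow barrel of 20 mm diameter and 74 mm length in the middle, a black six-sided collar 24 mm across flats and 12 mm long at either end of the barrel; it lies on flats of the collars. About 60 g, balanced at the middle of the barrel. This point is the middle of the barrel, 12 mm above what it lies on.
- sleeve_c (a point): Black silicone sleeve (cap) for the soldering iron, standing upright: tube of 24 mm diameter, 60 mm tall, on a flange of 34 mm diameter and 4 mm height at its foot, open at the top. About 30 g. This point is on its axis half-way up, 30 mm above its foot; z up along the axis.
- tin_c (a point): Round stainless tin with twist cap, shut: body 52 mm in diameter, 16 mm high, under a cap of 54 mm diameter, 27 mm tall in all. About 90 g. This point is its centre, 13.5 mm above its foot; z up.
- tray_blue: Blue antistatic tray for circuit boards, empty, fixed to the bench: 135 mm (its x) by 200 mm (its y) by 18 mm high outside, open on top, walls and floor 3 mm thick, one undivided space of 129 x 194 mm inside. Origin at the centre of its underside on the bench, z up.
- tray_grey: Grey tray for tools, empty, fixed to the bench: 135 mm (its x) by 200 mm (its y) by 18 mm high outside, open on top, walls and floor 3 mm thick, one undivided space of 129 x 194 mm inside. Origin at the centre of its underside on the bench, z up.
- tray_white: White tray for soldering supplies, fixed to the bench: 135 mm (its x) by 200 mm (its y) by 18 mm high outside, open on top, walls and floor 3 mm thick, one undivided space of 129 x 194 mm inside. Origin at the centre of its underside on the bench, z up. A reel of solder already stands in its +y half.
- reel_c (a point): Reel of solder standing on its flange in the white tray, loose, black flanges of 50 mm diameter with bright metal between, 36 mm tall, 250 g. This point is its centre, 18 mm above the tray's floor.
- station_c (a point): Beige soldering station beyond the trays, fixed, leave alone: box 130 mm deep (x) by 120 mm wide (y), 94 mm high, dial on its front (-x), which stands out 17 mm. A foot with a spring holder and the iron stands against its +y side, reaching 140 mm in +y from this point, no nearer to the robot than 20 mm in front of the box, and up to 165 mm above the bench. This point is the middle of the box's lower front edge, on the bench; x points away from the front into the box, z up.

How it is judged:
By the outcome, as a careful person would: the job done as asked, in the order asked, and still so for the second after the job is handed in, with the robot touching nothing.
It also fails if it takes over 128 s, if anything falls off the work surface, if the arm or the gripper's body presses on something with over 40 N, if the wrist force passes 120 N, or if a joint passes its speed limit or range.

## Working session

There is one attempt and no reset: what is moved stays moved. The work goes in short steps, Python scripts to look and compute and a tool call to move; the robot and the scene stay as the last step left them, time stands still between calls to the robot, and variables do not carry over. Pictures are saved under pics/ and viewed, and the job is handed in when it is done.

Besides the shell and the picture viewer there is one more tool, called after "Emit:" in YAML: its name, and indented under it one key for each argument. apply_moves: Moves the arm, as the interface text tells. Its arguments: {"type":"object","properties":{"targets":{"type":"array"},"newtons":{"type":"number"}},"required":["targets"]}

```bash
mkdir -p pics; ls
cat > h.py <<'E'
import numpy as np, cv2
from workcell import bot, camera, recognise
def save(c,name): cv2.imwrite('pics/'+name,cv2.cvtColor(c['img'],cv2.COLOR_RGB2BGR))
def ray(c,u,v):
    K=np.array(c['intrinsics']);d=np.linalg.inv(K)@[u,v,1.];d=np.array([d[0],-d[1],-d[2]])
    return np.array(c['origin']),np.array(c['rotation'])@d
def at(c,u,v,z):
    o,d=ray(c,u,v);return o+d*(z-o[2])/d[2]
def px(c,p):
    q=np.array(c['rotation']).T@(np.array(p)-c['origin']);q=np.array([q[0],-q[1],-q[2]]);q=np.array(c['intrinsics'])@q
    return q[:2]/q[2]
E
python3 - <<'E'
from h import *
for n in ['top','scene']:
    c=camera(n);save(c,n+'1.png');print(n,{k:np.round(v,3).tolist() for k,v in c.items() if k!='img'},[k for k in c])
    for t in ['board_green_c','board_red_c','pump_c','sleeve_c','tin_c','tray_blue','tray_grey','tray_white','reel_c','station_c']:
        r=recognise(t,n);print(t,[(np.round(x['box'],1).tolist(),round(x['conf'],2)) for x in r[:2]])
print(bot.get_obs())
E
```

```text
pics
top {'intrinsics': [[415.369, 0.0, 257.573], [0.0, 415.369, 195.808], [0.0, 0.0, 1.0]], 'origin': [0.532, -0.008, 1.059], 'rotation': [3.588, 0.222, -89.644]} ['img', 'intrinsics', 'origin', 'rotation']
board_green_c [([183.2, 245.8, 208.0, 270.2], 0.63)]
board_red_c []
pump_c [([127.3, 251.7, 157.4, 303.2], 0.77), ([230.1, 164.4, 249.7, 190.1], 0.55)]
sleeve_c [([243.6, 236.9, 255.3, 253.5], 0.51)]
tin_c [([357.6, 266.2, 378.8, 285.5], 0.86), ([299.8, 245.0, 326.5, 272.6], 0.23)]
tray_blue [([116.2, 155.1, 202.7, 218.5], 0.67)]
tray_grey [([314.5, 165.1, 398.8, 219.8], 0.57)]
tray_white [([219.5, 148.1, 299.5, 204.6], 0.92)]
reel_c [([229.1, 162.6, 245.5, 188.7], 0.83)]
station_c [([195.4, 59.8, 270.4, 127.6], 0.78)]
scene {'intrinsics': [[346.889, 0.0, 252.91], [0.0, 346.889, 193.059], [0.0, 0.0, 1.0]], 'origin': [1.055, -0.401, 0.59], 'rotation': [50.49, -0.373, 49.814]} ['img', 'intrinsics', 'origin', 'rotation']
board_green_c [([252.7, 158.3, 267.4, 172.6], 0.74)]
board_red_c [([159.7, 204.6, 180.0, 219.2], 0.79)]
pump_c [([272.7, 131.4, 291.2, 158.1], 0.68)]
sleeve_c [([22
[... 274 characters left out ...]
ation_c [([304.5, 193.6, 417.7, 323.7], 0.63)]
{'time': 1.1, 'q': array([-7.45993260e+01,  4.97881948e+00,  1.00765078e+01,  9.50994808e+01,
       -1.16312724e-05,  8.99993271e+01]), 'qd': array([-0.00840292,  0.02804807, -0.0462282 ,  0.07982421, -0.02537519,
       -0.02704953]), 'joint_efforts': array([-7.83378619e-04, -5.20108974e+01,  4.64861369e+01,  1.80624622e-03,
       -5.53138966e-05, -1.81242967e-05]), 'ee_pos': array([ 0.14605841, -0.53023758,  0.23126962]), 'tcp_rot': array([-1.79998207e+02,  1.16102211e-05,  1.54013469e+01]), 'wrist_force': array([ 0.27317714, -0.54433844,  0.27247525]), 'torque': array([-0.01951094,  0.03407521, -0.03096107]), 'opening': 0.08528797798120479}
```

View images.

```bash
cat > h.py <<'E'
import numpy as np, cv2
from scipy.spatial.transform import Rotation as Ro
from workcell import bot, camera, recognise
def save(c,name,crop=None,s=1):
    im=cv2.cvtColor(c['img'],cv2.COLOR_RGB2BGR)
    if crop: im=im[crop[1]:crop[3],crop[0]:crop[2]]
    if s!=1: im=cv2.resize(im,None,fx=s,fy=s,interpolation=cv2.INTER_CUBIC)
    cv2.imwrite('pics/'+name,im)
def R(c): return Ro.from_euler('xyz',c['rotation'],degrees=True).as_matrix()
def ray(c,u,v):
    K=np.array(c['intrinsics']);d=np.linalg.inv(K)@[u,v,1.];d=np.array([d[0],-d[1],-d[2]])
    return np.array(c['origin']),R(c)@d
def at(c,u,v,z):
    o,d=ray(c,u,v);return o+d*(z-o[2])/d[2]
def px(c,p):
    q=R(c).T@(np.array(p)-c['origin']);q=np.array([q[0],-q[1],-q[2]]);q=np.array(c['intrinsics'])@q
    return q[:2]/q[2]
E
python3 - <<'E'
from h import *
import pickle
cs={n:camera(n) for n in ['top','scene']}
pickle.dump(cs,open('c0.pkl','wb'))
save(cs['top'],'top2.png',(100,110,420,320),2.5)
save(cs['scene'],'scene2.png',(80,120,400,340),2.5)
E
```

```text
(no output)
```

View pics/top1.png

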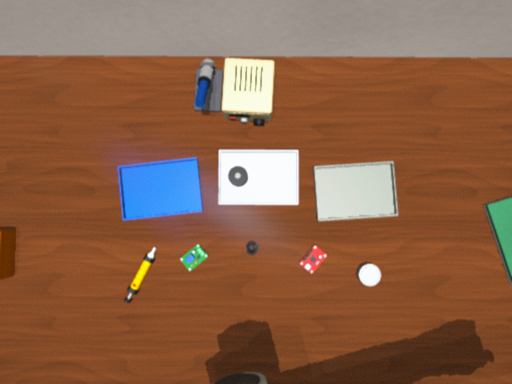

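View pics/top2.png

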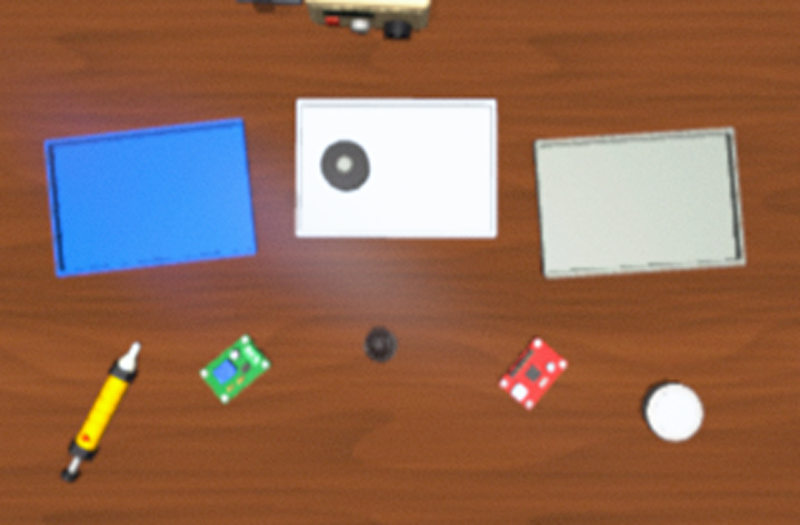

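View pics/scene2.png

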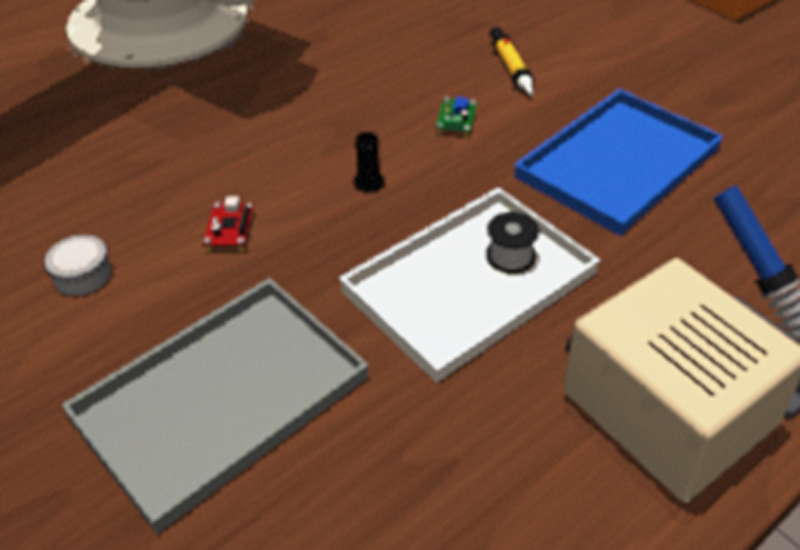

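```bash
cat > m.py <<'E'
from h import *
import pickle
cs=pickle.load(open('c0.pkl','rb'))
def pts(c,m,z):
    v,u=np.nonzero(m); return np.array([at(c,a,b,z)[:2] for a,b in zip(u,v)])
def rect(c,m,z):
    m=cv2.morphologyEx(m.astype(np.uint8),cv2.MORPH_CLOSE,np.ones((3,3)))
    cn=max(cv2.findContours(m,0,cv2.CHAIN_APPROX_NONE)[0],key=cv2.contourArea)
    m2=cv2.drawContours(np.zeros_like(m),[cn],-1,1,-1)
    p=pts(c,m2,z).astype(np.float32)
    (x,y),(w,h),a=cv2.minAreaRect(p); 
    if w<h:w,h,a=h,w,a+90
    me=p.mean(0);C=np.cov(p.T);ev,E=np.linalg.eigh(C)
    ax=E[:,1];pa=np.degrees(np.arctan2(ax[1],ax[0]))
    return 'rect c %.4f %.4f  size %.1f %.1f ang %.1f | mean %.4f %.4f ang %.1f sd %.1f %.1f'%(x,y,w*1e3,h*1e3,a%180,*me,pa%180,*(np.sqrt(12*ev[::-1])*1e3))
def reg(m,b):
    o=np.zeros_like(m);o[b[1]:b[3],b[0]:b[2]]=m[b[1]:b[3],b[0]:b[2]];return o
if __name__=='__main__':
    c=cs['top'];im=c['img'];hsv=cv2.cvtColor(im,cv2.COLOR_RGB2HSV).astype(int);H,S,V=hsv[...,0],hsv[...,1],hsv[...,2]
    r,g,b=[im[...,i].astype(int) for i in range(3)]
    nw=~((H<16)&(S>110)&(V<190))
    print('green',rect(c,reg((g>r+15)|(b>r),(172,238,216,278)),0.012))
    print('red',rect(c,reg((r>165)|(b>80),(292,238,335,280)),0.012))
    print('yellow',rect(c,reg((r>150)&(g>120)&(b<110),(120,240,165,310)),0.012))
    print('pump all',rect(c,reg(((r>150)&(g>120))|(V<55)|((S<80)&(V>90)),(120,242,162,305)),0.012))
    print('tin',rect(c,reg((S<90)&(V>90),(345,255,395,295)),0.027))
    print('sleeve',rect(c,reg(V<70,(240,232,265,262)),0.03))
    print('blue',rect(c,reg((b>r+30),(105,145,212,230)),0.018))
    print('white',rect(c,reg((b>110)|(V<70),(212,140,306,212)),0.018))
    print('grey',rect(c,reg((S<75),(306,150,405,228)),0.018))
    print('reel',rect(c,reg((V<130),(222,158,256,196)),0.039))
    print(V[232:262:2,238:266:2])
E
python3 m.py
python3 - <<'E'
from h import *
import pickle
cs=pickle.load(open('c0.pkl','rb'));im=cs['top']['img']
t=[im[y:y+46,x:x+46] for x,y in [(171,236),(290,236),(230,226),(350,252)]]
t.append(im[240:308,118:164])
o=[cv2.resize(x,None,fx=8,fy=8,interpolation=cv2.INTER_CUBIC) for x in t]
o1=np.hstack([o[0],o[1]]);o2=np.hstack([o[2],o[3]])
cv2.imwrite('pics/z1.png',cv2.cvtColor(o1,cv2.COLOR_RGB2BGR))
cv2.imwrite('pics/z2.png',cv2.cvtColor(o2,cv2.COLOR_RGB2BGR))
cv2.imwrite('pics/z3.png',cv2.cvtColor(o[4],cv2.COLOR_RGB2BGR))
E
```

```text
green rect c 0.4432 0.1553  size 61.4 40.7 ang 129.1 | mean 0.4430 0.1551 ang 130.4 sd 60.3 40.2
red rect c 0.4396 -0.1433  size 64.8 43.9 ang 139.7 | mean 0.4397 -0.1436 ang 138.4 sd 64.8 43.0
yellow rect c 0.3980 0.2890  size 77.1 20.7 ang 153.3 | mean 0.3988 0.2886 ang 153.2 sd 76.6 20.6
pump all rect c 0.4013 0.2865  size 148.6 22.6 ang 153.6 | mean 0.4029 0.2859 ang 153.6 sd 132.3 19.4
tin rect c 0.4053 -0.2793  size 56.6 55.8 ang 45.1 | mean 0.4047 -0.2793 ang 177.9 sd 50.6 50.0
sleeve rect c 0.4678 0.0120  size 25.3 18.8 ang 8.6 | mean 0.4674 0.0129 ang 11.7 sd 28.6 19.1
blue rect c 0.6147 0.2426  size 203.7 140.2 ang 96.9 | mean 0.6144 0.2426 ang 96.9 sd 203.5 139.9
white rect c 0.6425 0.0028  size 216.5 146.7 ang 90.3 | mean 0.6441 -0.0030 ang 92.8 sd 206.9 144.8
grey rect c 0.6119 -0.2486  size 204.0 139.5 ang 94.2 | mean 0.6116 -0.2487 ang 94.1 sd 203.3 139.4
reel rect c 0.6447 0.0461  size 44.7 42.0 ang 0.5 | mean 0.6449 0.0456 ang 29.1 sd 41.8 38.3
[[140 143 145 145 146 145 147 145 147 146 149 145 145 147]
 [142 146 146 147 148 149 150 147 148 153 148 151 148 147]
 [137 138 140 136 140 140 137 139 137 142 139 140 140 137]
 [136 138 141 138 140 143 141 140 138 141 141 141 138 139]
 [147 147 149 147 146 138 123 121 137 143 151 146 144 144]
 [152 152 156 154 150 102  75  75  90 131 147 153 151 153]
 [157 157 156 156 123  64  66  69  70  98 134 148 146 147]
 [151 154 151 152  94  64  83  87  81  81 109 145 145 151]
 [147 149 151 145  99  63  88  95  70  79 104 141 141 141]
 [151 155 153 154 107  57  61  61  62  74 120 142 142 146]
 [148 149 146 146 126  79  51  55  76  97 139 143 145 142]
 [147 146 143 142 142 127 106  88 111 141 146 145 147 147]
 [141 139 143 142 146 146 143 147 148 151 149 148 150 150]
 [145 144 140 144 143 144 141 146 142 144 145 145 146 148]
 [149 148 147 145 151 147 147 149 147 149 149 150 149 148]]
```

View pics/z1.png

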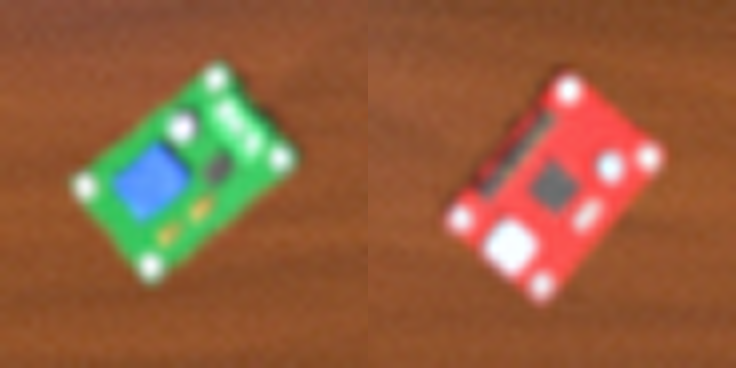

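View pics/z2.png

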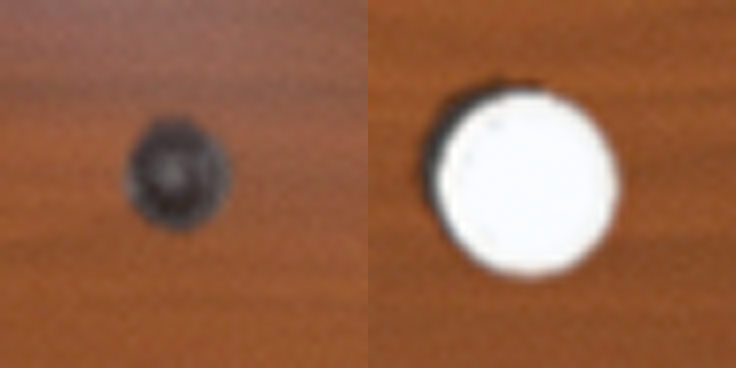

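View pics/z3.png

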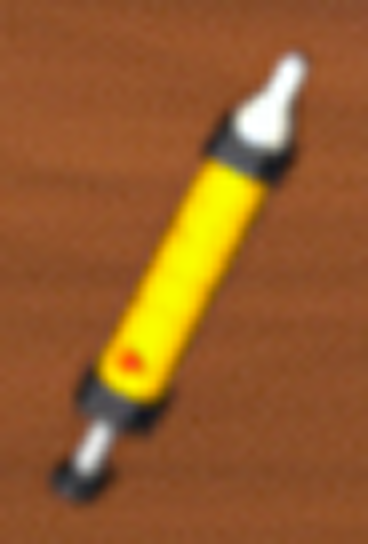

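```bash
cat > m2.py <<'E'
from m import *
t,s=cs['top'],cs['scene']
def zc(P,o): return [(u/8-0.44+o[0],v/8-0.44+o[1]) for u,v in P]
for n,P,o in [('green',[(216,78),(280,158),(150,267),(84,186)],(171,236)),('red',[(201,90),(281,157),(173,286),(93,217)],(290,236))]:
    W=np.array([at(t,u,v,0.012)[:2] for u,v in zc(P,o)]);c=W.mean(0);l=(W[3]-W[0]+W[2]-W[1])/2;w=(W[1]-W[0]+W[2]-W[3])/2
    print(n,c.round(4),np.degrees(np.arctan2(l[1],l[0])),np.degrees(np.arctan2(w[1],w[0])),np.linalg.norm(l),np.linalg.norm(w),'scene px',px(s,[*c,0.012]).round(1), [((q+0)).round(1).tolist() for q in [px(s,[*p,0.012]) for p in W]])
print('tin',at(t,357.5+350-350+0,0,0)[:0], at(t,350+(527-368)/8-.44,252+183/8-.44,0.027).round(4))
for n,p in [('tin top',(0.4047,-0.2793,0.027)),('pump',(0.3985,0.2885,0.012)),('reel top',(0.6447,0.0461,0.039)),('blue c',(0.6145,0.2426,0.018)),('grey',(0.612,-0.2486,0.018))]: print(n,px(s,p).round(1))
im=t['img'];V=im.max(2).astype(int)
m=reg(im.min(2)>205,(212,140,306,212));print('white',rect(t,m,0.018))
# sleeve silhouette fit
th=np.linspace(0,2*np.pi,40)
def sil(c,x,y):
    M=np.zeros((384*8,512*8),np.uint8)
    for r,z0,z1 in [(.017,0,.004),(.012,.004,.060)]:
        P=np.array([px(c,[x+r*np.cos(a),y+r*np.sin(a),z]) for z in(z0,z1) for a in th],np.float32)
        cv2.fillConvexPoly(M,cv2.convexHull(((P+.5)*8).astype(np.int32)),1)
    return cv2.resize(M.astype(np.float32),(512,384),interpolation=cv2.INTER_AREA)
from scipy.optimize import minimize
for c,b in [(t,(238,230,268,264)),(s,(215,165,245,205))]:
    V=c['img'].max(2).astype(float);sub=V[b[1]:b[3],b[0]:b[2]];bg=np.median(sub);fg=np.percentile(sub,10)
    a=np.clip((bg-sub)/(bg-fg),0,1)
    best=min(((np.abs(sil(c,x,y)[b[1]:b[3],b[0]:b[2]]-a).sum(),x,y) for x in np.arange(.458,.484,.002) for y in np.arange(0,.026,.002)))
    print('sleeve',best)
E
python3 m2.py
python3 - <<'E'
from h import *
import pickle
im=pickle.load(open('c0.pkl','rb'))['scene']['img']
t=[im[y:y+46,x:x+46] for x,y in [(240,145),(150,190)]]
o=[cv2.resize(x,None,fx=8,fy=8,interpolation=cv2.INTER_CUBIC) for x in t]
cv2.imwrite('pics/z4.png',cv2.cvtColor(np.hstack(o),cv2.COLOR_RGB2BGR))
E
```

```text
green [0.4431 0.1561] 130.00394839586923 -140.16469502645478 0.052839243925923186 0.03238620139536975 scene px [262.2 165.5] [[266.4, 171.4], [255.2, 170.2], [258.1, 159.9], [269.0, 161.0]]
red [ 0.4403 -0.143 ] 139.73344588898175 -129.99652472502063 0.05230952439634005 0.03255214204926123 scene px [170.7 209.4] [[175.4, 216.7], [162.0, 216.7], [166.1, 202.4], [179.1, 202.5]]
tin [] [ 0.4048 -0.2797  0.027 ]
tin top [109.8 222. ]
pump [284.3 144. ]
reel top [284.  211.2]
blue c [327.7 179.9]
grey [167.1 273.7]
white rect c 0.6450 -0.0044  size 197.2 136.6 ang 90.3 | mean 0.6449 -0.0045 ang 90.2 sd 198.8 139.0
sleeve (np.float64(38.87017045454545), np.float64(0.466), np.float64(0.01))
sleeve (np.float64(37.6539745145631), np.float64(0.466), np.float64(0.012))
```

View pics/z4.png

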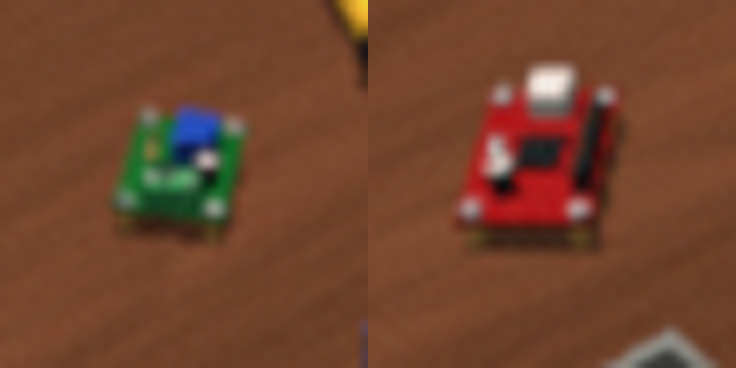

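Emit:
apply_moves:
  targets: [1,3,0,0,0,2,1,2,4.5,0,0,0,3,1]

```text
time: 1.4
ee_pos: [0.184, -0.4373, 0.2302]
tcp_rot: [-179.9, -0.0, 32.8]
wrist_force: [1.6, -0.7, -0.2]
opening: 0.0852
```

```bash
cat > s.py <<'E'
from h import *
o=bot.get_obs();print(np.round(o['q'],1),np.round(o['ee_pos'],4),np.round(o['tcp_rot'],2),np.round(o['wrist_force'],1),round(o['opening'],4),o['time'])
import sys
a=list(map(float,sys.argv[1:]))
if a:
    # goal x y z yaw
    p=np.array(a[:3])-o['ee_pos'];dy=(a[3]-o['tcp_rot'][2]+180)%360-180
    print('units',np.round(p/0.03,2),'turn',round(dy/6,2),'other',round((dy-np.sign(dy)*360)/6,2))
E
python3 s.py .443 .156 .12 129.8
```

```text
[-67.2  -5.2  -0.2  95.1   0.   80. ] [ 0.184  -0.4373  0.2302] [-1.7989e+02 -2.0000e-02  3.2790e+01] [ 1.6 -0.7 -0.2] 0.0852 1.4
units [ 8.63 19.78 -3.67] turn 16.17 other -43.83
```

Emit:
apply_moves:
  targets: [8.63,19.8,0,0,0,16.2,1,8.63,19.8,0,0,0,16.2,1,8.63,19.8,0,0,0,16.2,1,8.63,19.8,0,0,0,16.2,1,8.63,19.8,0,0,0,16.2,1]

```text
time: 1.9
ee_pos: [0.2844, -0.2073, 0.2315]
tcp_rot: [179.9, 0.0, 75.9]
wrist_force: [1.5, -0.1, -0.3]
opening: 0.0855
```

```bash
python3 s.py .443 .156 .12 129.8
```

```text
[-36.1 -21.9 -13.5  98.3   0.   68.1] [ 0.2844 -0.2073  0.2315] [1.7994e+02 2.0000e-02 7.5870e+01] [ 1.5 -0.1 -0.3] 0.0855 1.9
units [ 5.29 12.11 -3.72] turn 8.99 other -51.01
```

Emit:
apply_moves:
  targets: [5.29,12.1,-1,0,0,9,0.65,5.29,12.1,-1,0,0,9,0.65,5.29,12.1,-1,0,0,9,0.65,5.29,12.1,-1,0,0,9,0.65,5.29,12.1,-1,0,0,9,0.65]

```text
time: 2.4
ee_pos: [0.3845, 0.0217, 0.2127]
tcp_rot: [179.9, 0.0, 118.9]
wrist_force: [1.8, -0.9, 0.8]
opening: 0.0553
```

```bash
python3 s.py .443 .156 .12 129.8
```

```text
[  3.2 -17.9 -12.8  95.   -0.   64.3] [0.3845 0.0217 0.2127] [1.7993e+02 4.0000e-02 1.1891e+02] [ 1.8 -0.9  0.8] 0.0553 2.4
units [ 1.95  4.48 -3.09] turn 1.82 other -58.18
```

Emit:
apply_moves:
  targets: [1.95,4.48,-3.1,0,0,1.82,0.65,1.95,4.48,-3.1,0,0,1.82,0.65,1.95,4.48,-3.1,0,0,1.82,0.65,1.95,4.48,-3.1,0,0,1.82,0.65,1.95,4.48,-3.1,0,0,1.82,0.65]

```text
time: 2.9
ee_pos: [0.4421, 0.1556, 0.1168]
tcp_rot: [-179.8, -0.1, 129.6]
wrist_force: [-1.2, -0.7, -0.4]
opening: 0.0556
```

```bash
python3 s.py .443 .156 .003 129.8; python3 -c "
from h import *
c=camera('top');save(c,'g1.png',(150,200,250,300),6);c=camera('scene');save(c,'g2.png',(200,100,320,200),6)"
```

```text
[ 19.4  -6.7 -14.1  82.8   0.   69.8] [0.4421 0.1556 0.1168] [-1.7981e+02 -9.0000e-02  1.2962e+02] [-1.2 -0.7 -0.4] 0.0556 2.9
units [ 0.03  0.01 -3.79] turn 0.03 other -59.97
```

View pics/g1.png

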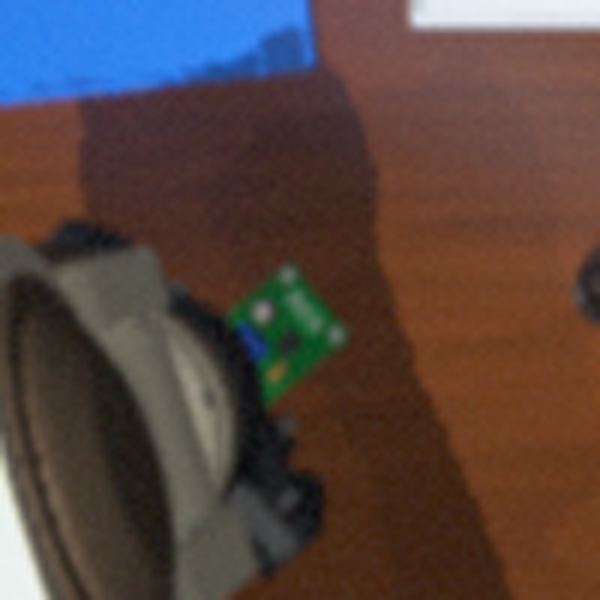

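View pics/g2.png

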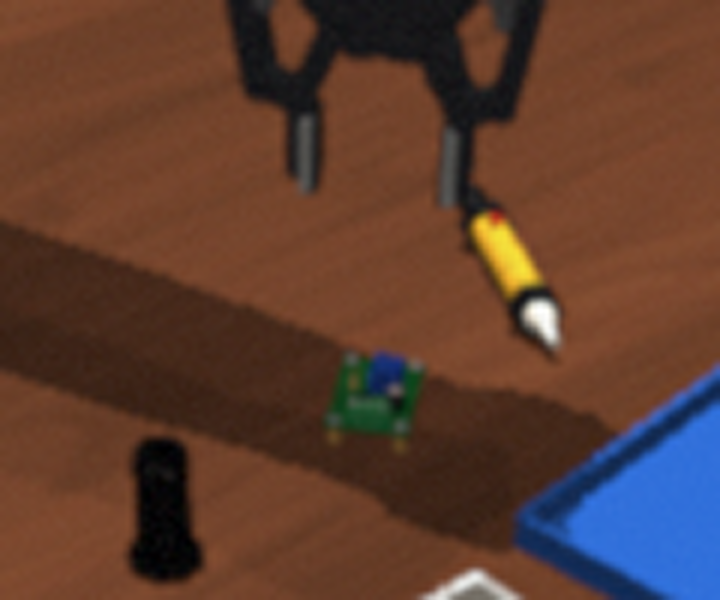

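Emit:
apply_moves:
  targets: [0.03,0,-1,0,0,0,0.65,0.03,0,-2,0,0,0,0.65,0.03,0,-3,0,0,0,0.65,0.03,0,-3.4,0,0,0,0.65,0.03,0,-3.4,0,0,0,0.65]

```text
time: 3.5
ee_pos: [0.4429, 0.1529, 0.017]
tcp_rot: [-179.9, -0.0, 129.4]
wrist_force: [-0.2, -0.2, 0.8]
opening: 0.0553
```

```bash
python3 s.py .443 .156 .003 129.8; python3 -c "
from h import *
c=camera('scene');save(c,'g3.png',(200,100,320,200),6)"
```

```text
[ 19.   -4.6 -23.3  71.3  -0.   69.7] [0.4429 0.1529 0.017 ] [-1.7992e+02 -3.0000e-02  1.2939e+02] [-0.2 -0.2  0.8] 0.0553 3.5
units [ 0.    0.1  -0.47] turn 0.07 other -59.93
```

View pics/g3.png

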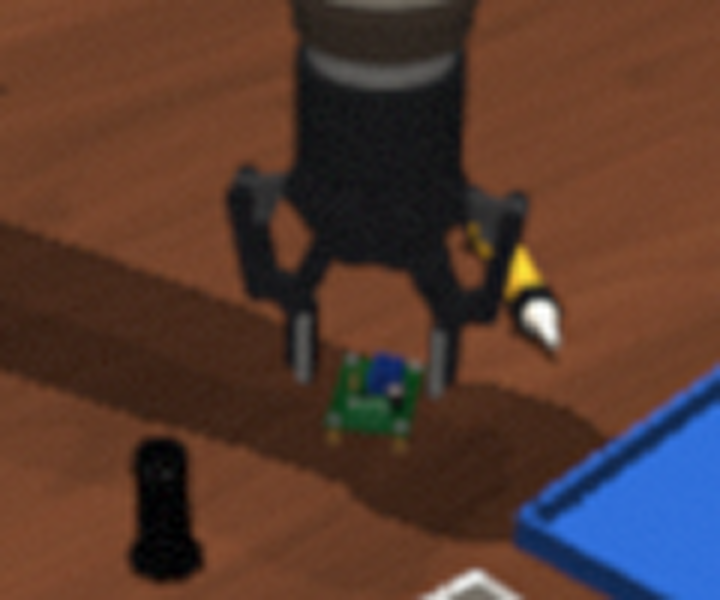

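Emit:
apply_moves:
  targets: [0,0.05,-0.3,0,0,0,0.65,0,0.05,-0.45,0,0,0,0.65,0,0.05,-0.45,0,0,0,0.65]

```text
time: 3.85
ee_pos: [0.4435, 0.1553, 0.0038]
tcp_rot: [-180.0, -0.0, 129.5]
wrist_force: [-0.4, -0.4, 0.0]
opening: 0.0556
```

```bash
python3 s.py .443 .156 .003 129.8
```

```text
[ 19.3  -4.  -24.3  69.7  -0.   69.8] [0.4435 0.1553 0.0038] [-179.99   -0.    129.46] [-0.4 -0.4  0. ] 0.0556 3.85
units [-0.02  0.02 -0.03] turn 0.06 other -59.94
```

Emit:
apply_moves:
  targets: [0,0,0,0,0,0,0.4,0,0,0,0,0,0,0.4,0,0,0,0,0,0,0.4,0,0,0,0,0,0,0.4,0,0,0,0,0,0,0.4]
  newtons: 25

```text
time: 4.35
ee_pos: [0.4438, 0.1554, 0.0044]
tcp_rot: [180.0, 0.0, 129.5]
wrist_force: [-2.7, -0.5, 5.3]
opening: 0.0385
```

```bash
python3 s.py .443 .156 .003 129.8
```

```text
[ 19.3  -4.  -24.2  69.7   0.   69.8] [0.4438 0.1554 0.0044] [1.7996e+02 1.0000e-02 1.2946e+02] [-2.7 -0.5  5.3] 0.0385 4.35
units [-0.03  0.02 -0.05] turn 0.06 other -59.94
```

```bash
python3 -c "
from h import *
c=camera('scene');save(c,'g4.png',(230,130,300,190),10)"
```

```text
(no output)
```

View pics/g4.png

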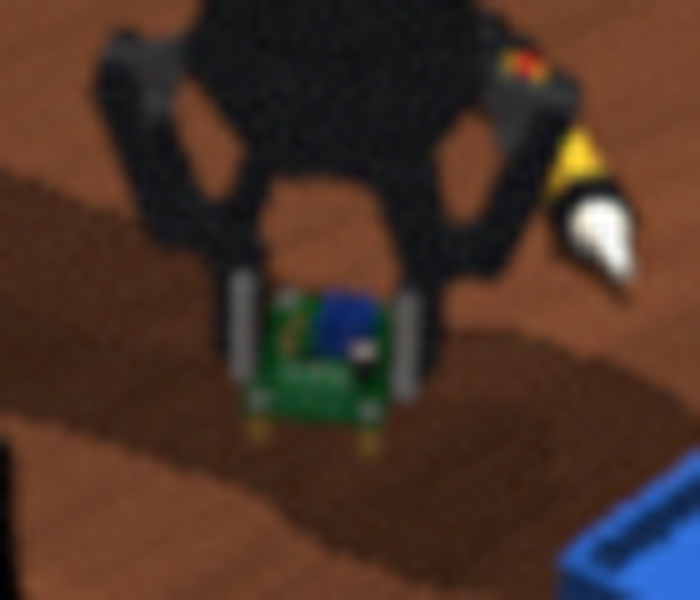

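Emit:
apply_moves:
  targets: [0,0,0.3,0,0,0,0.4,0,0,0.8,0,0,0,0.4,0,0,1.6,0,0,0,0.4,0,0,2.4,0,0,0,0.4,0,0,2.4,0,0,0,0.4]

```text
time: 4.9
ee_pos: [0.4452, 0.1559, 0.0794]
tcp_rot: [179.7, 0.1, 129.5]
wrist_force: [0.3, -0.6, -1.3]
opening: 0.0386
```

```bash
python3 -c "
from h import *
c=camera('scene');save(c,'g5.png',(220,90,310,165),8)
a=np.radians(6.9)
for x,y in [(-5,45),(-5,-45)]:
    print(0.6145+(x*np.cos(a)-y*np.sin(a))/1e3,0.2426+(x*np.sin(a)+y*np.cos(a))/1e3)
";python3 s.py .6 .29 .08 186.9
```

```text
0.6041300555427938 0.2866733961926518
0.6149423710379119 0.19732523541900174
[ 19.3  -6.2 -18.   78.   -0.   69.8] [0.4445 0.1556 0.0776] [1.7984e+02 6.0000e-02 1.2945e+02] [ 0.1 -1.  -0.7] 0.0383 4.95
units [5.18 4.48 0.08] turn 9.58 other -50.42
```

View pics/g5.png

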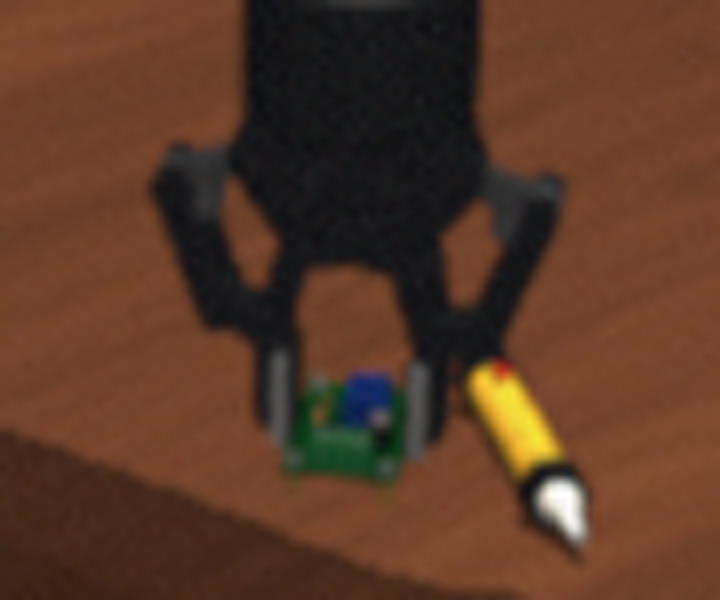

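Emit:
apply_moves:
  targets: [5.3,4.37,0.4,0,0,9.58,0.4,5.3,4.37,0.4,0,0,9.58,0.4,5.3,4.37,0.4,0,0,9.58,0.4,5.3,4.37,0.4,0,0,9.58,0.4,5.3,4.37,0.4,0,0,9.58,0.4]

```text
time: 5.45
ee_pos: [0.6048, 0.2891, 0.0835]
tcp_rot: [-179.9, -0.2, 172.9]
wrist_force: [-1.7, -1.3, -1.2]
opening: 0.039
```

```bash
python3 s.py .6041 .2867 .05 186.9
```

```text
[25.5 21.4 13.2 82.   0.  32.7] [0.6048 0.2891 0.0835] [-1.7991e+02 -1.7000e-01  1.7286e+02] [-1.7 -1.3 -1.2] 0.039 5.45
units [-0.02 -0.08 -1.12] turn 2.34 other -57.66
```

Emit:
apply_moves:
  targets: [0,-0.05,-0.3,0,0,2.34,0.4,0,-0.05,-1,0,0,2.34,0.4,0,-0.05,-1.4,0,0,2.34,0.4,0,-0.05,-1.8,0,0,2.34,0.4,0,-0.05,-1.8,0,0,2.34,0.4]

```text
time: 5.95
ee_pos: [0.6014, 0.2843, 0.0315]
tcp_rot: [-179.9, -0.2, -173.7]
wrist_force: [-0.8, 0.7, -1.0]
opening: 0.0386
```

```bash
python3 -c "
from h import *
c=camera('scene');save(c,'g6.png',(260,100,380,200),6)
c=camera('top');save(c,'g7.png',(100,130,220,230),6)
"; python3 s.py .6041 .2867 .0074 186.9
```

```text
[25.3 21.5  7.8 76.3  0.  18.9] [0.6025 0.2849 0.0341] [-180.     -0.   -173.62] [ 0.8  0.1 -0.5] 0.0385 6.05
units [ 0.05  0.06 -0.89] turn 0.09 other -59.91
```

View pics/g6.png

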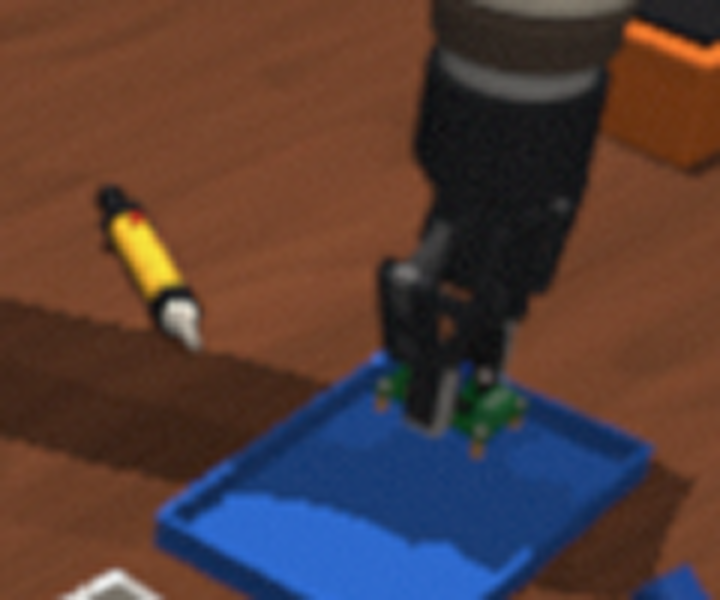

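View pics/g7.png

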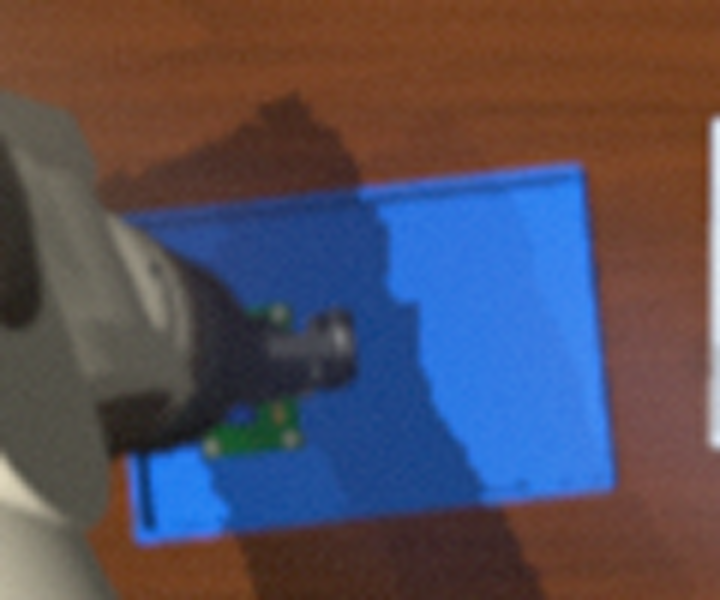

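Emit:
apply_moves:
  targets: [0.05,0.05,-0.4,0,0,0,0.4,0.05,0.05,-0.7,0,0,0,0.4,0.05,0.05,-0.82,0,0,0,0.4,0.05,0.05,-0.82,0,0,0,0.4]

```text
time: 6.45
ee_pos: [0.6036, 0.2862, 0.0084]
tcp_rot: [-180.0, -0.1, -173.5]
wrist_force: [-0.3, 0.8, 0.3]
opening: 0.0388
```

```bash
python3 s.py .6041 .2867 .0074 186.9;python3 -c "
from h import *
c=camera('scene');save(c,'g8.png',(290,130,370,190),8)"; python3 s.py
```

```text
[25.4 22.5  6.2 73.8  0.  18.9] [0.6036 0.2862 0.0084] [-1.7998e+02 -7.0000e-02 -1.7354e+02] [-0.3  0.8  0.3] 0.0388 6.45
units [ 0.02  0.02 -0.03] turn 0.07 other -59.93
[25.4 22.4  6.2 73.8  0.  18.9] [0.6039 0.2863 0.009 ] [-1.7999e+02 -3.0000e-02 -1.7354e+02] [-0.  -0.   0.4] 0.0387 6.5
```

View pics/g8.png

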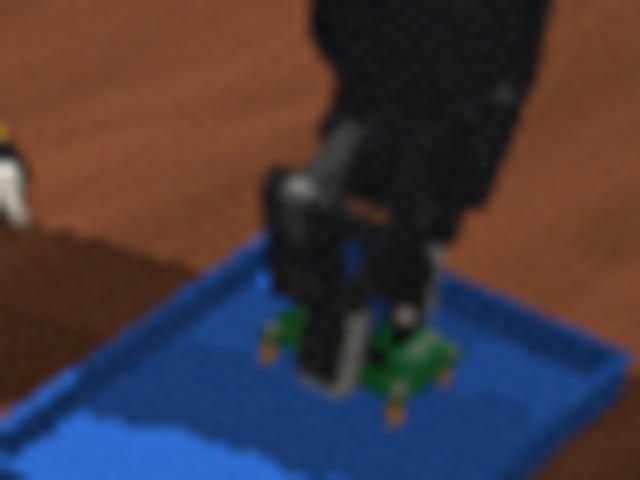

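Emit:
apply_moves:
  targets: [0,0,-0.04,0,0,0,0.4,0,0,-0.06,0,0,0,0.4,0,0,-0.06,0,0,0,0.4]

```text
time: 6.8
ee_pos: [0.6041, 0.2864, 0.0077]
tcp_rot: [180.0, 0.0, -173.5]
wrist_force: [0.5, -0.4, 0.3]
opening: 0.0388
```

```bash
python3 s.py
```

```text
[25.4 22.5  6.1 73.6  0.  18.9] [0.6041 0.2864 0.0077] [ 1.7999e+02  1.0000e-02 -1.7354e+02] [ 0.5 -0.4  0.3] 0.0388 6.8
```

Emit:
apply_moves:
  targets: [0,0,-0.02,0,0,0,0.4,0,0,-0.04,0,0,0,0.4,0,0,-0.04,0,0,0,0.4]

```text
time: 7.1
ee_pos: [0.6042, 0.2865, 0.0074]
tcp_rot: [180.0, 0.0, -173.5]
wrist_force: [-3.4, -1.5, 6.2]
opening: 0.0385
```

```bash
python3 s.py
```

```text
[25.4 22.4  6.1 73.6 -0.  18.9] [0.6042 0.2865 0.0074] [ 1.7998e+02  5.0000e-02 -1.7353e+02] [-3.4 -1.5  6.2] 0.0385 7.1
```

Emit:
apply_moves:
  targets: [0,0,0,0,0,0,0.5,0,0,0,0,0,0,0.6,0,0,0,0,0,0,0.6,0,0,0,0,0,0,0.6,0,0,0.2,0,0,0,0.6]

```text
time: 7.6
ee_pos: [0.6035, 0.2862, 0.0115]
tcp_rot: [-180.0, -0.1, -173.5]
wrist_force: [0.3, 0.6, -0.7]
opening: 0.0511
```

Emit:
apply_moves:
  targets: [0,0,0.8,0,0,0,0.6,0,0,2,0,0,0,0.6,0,0,3.2,0,0,0,0.6,0,0,4,0,0,0,0.6,0,0,4,0,0,0,0.6]

```text
time: 8.1
ee_pos: [0.6056, 0.2871, 0.1375]
tcp_rot: [179.9, 0.4, -173.5]
wrist_force: [-0.6, 0.5, 0.5]
opening: 0.0514
```

```bash
python3 -c "
from h import *
c=camera('scene');save(c,'g9.png',(290,130,370,190),8)"; python3 s.py .4403 -.143 .06 139.8
```

```text
[25.4 20.6 17.8 87.   0.  18.9] [0.605  0.2869 0.1349] [ 179.92    0.21 -173.54] [ 0.6 -0.  -0.1] 0.0509 8.15
units [ -5.49 -14.33  -2.5 ] turn -7.78 other 52.22
```

View pics/g9.png

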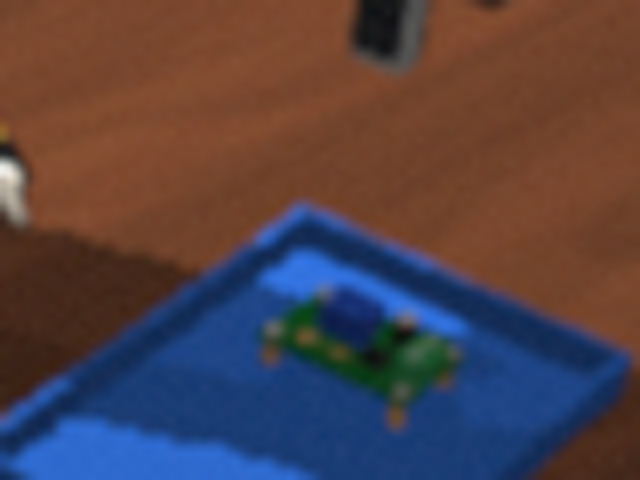

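Emit:
apply_moves:
  targets: [-5.49,-14.33,0,0,0,-7.78,0.65,-5.49,-14.33,0,0,0,-7.78,0.65,-5.49,-14.33,0,0,0,-7.78,0.65,-5.49,-14.33,0,0,0,-7.78,0.65,-5.49,-14.33,0,0,0,-7.78,0.65]

```text
time: 8.65
ee_pos: [0.513, 0.0513, 0.1311]
tcp_rot: [-179.9, -0.1, 143.2]
wrist_force: [0.2, -0.2, 0.9]
opening: 0.0558
```

```bash
python3 s.py .4403 -.143 .06 139.8
```

```text
[ 5.7 -0.5 -6.6 83.9 -0.  42.6] [0.513  0.0513 0.1311] [-1.7994e+02 -6.0000e-02  1.4316e+02] [ 0.2 -0.2  0.9] 0.0558 8.65
units [-2.42 -6.48 -2.37] turn -0.56 other 59.44
```

Emit:
apply_moves:
  targets: [-2.42,-6.48,0.2,0,0,-0.56,0.65,-2.42,-6.48,0.2,0,0,-0.56,0.65,-2.42,-6.48,0.2,0,0,-0.56,0.65,-2.42,-6.48,0.2,0,0,-0.56,0.65,-2.42,-6.48,-1,0,0,-0.56,0.65]

```text
time: 9.15
ee_pos: [0.4422, -0.1459, 0.1052]
tcp_rot: [179.9, 0.4, 139.9]
wrist_force: [2.0, -0.2, 0.2]
opening: 0.0556
```

```bash
python3 s.py .4403 -.143 .004 139.8
```

```text
[-18.2  -7.6 -16.2  81.   -0.1  21.9] [ 0.4422 -0.1459  0.1052] [179.92   0.35 139.87] [ 2.  -0.2  0.2] 0.0556 9.15
units [-0.06  0.1  -3.37] turn -0.01 other 59.99
```

Emit:
apply_moves:
  targets: [0,0.03,-1,0,0,0,0.65,0,0.03,-2,0,0,0,0.65,0,0.03,-2.6,0,0,0,0.65,0,0.03,-2.6,0,0,0,0.65,0,0.03,-2.6,0,0,0,0.65]

```text
time: 9.65
ee_pos: [0.4416, -0.1404, 0.0242]
tcp_rot: [-180.0, -0.1, 140.1]
wrist_force: [-1.0, 0.8, 1.0]
opening: 0.0557
```

```bash
python3 -c "
from h import *
c=camera('scene');save(c,'r1.png',(130,150,220,230),8)"; python3 s.py .4403 -.143 .004 139.8
```

```text
[-17.6  -5.6 -23.4  72.2  -0.   22.2] [ 0.4423 -0.1406  0.025 ] [1.7999e+02 3.0000e-02 1.4014e+02] [-0.6  0.2  0.2] 0.0557 9.7
units [-0.07 -0.08 -0.7 ] turn -0.06 other 59.94
```

View pics/r1.png

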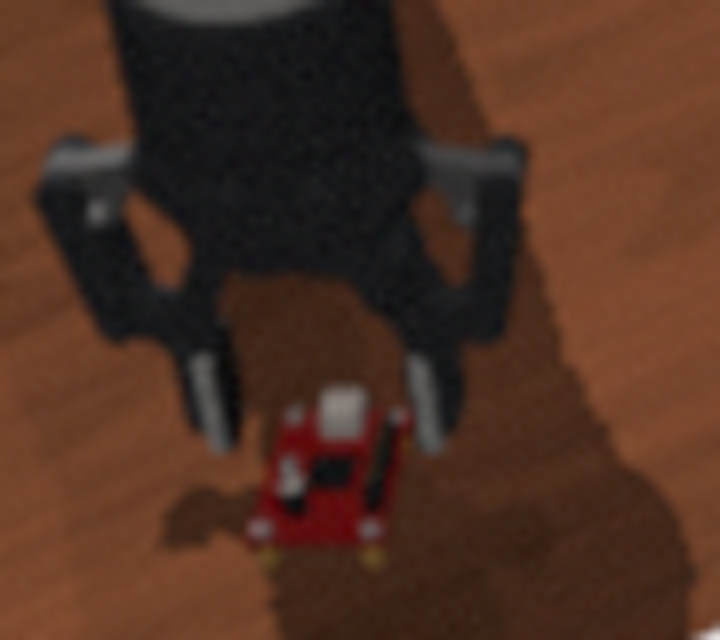

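Emit:
apply_moves:
  targets: [-0.06,-0.07,-0.1,0,0,0,0.65,-0.06,-0.07,-0.5,0,0,0,0.65,-0.06,-0.07,-0.68,0,0,0,0.65,-0.06,-0.07,-0.68,0,0,0,0.65]

```text
time: 10.1
ee_pos: [0.4395, -0.1424, 0.0028]
tcp_rot: [-180.0, -0.1, 140.1]
wrist_force: [0.5, 0.5, 0.8]
opening: 0.0554
```

```bash
python3 s.py .4403 -.143 .004 139.8
```

```text
[-18.   -5.  -25.3  69.8   0.   21.9] [ 0.4395 -0.1424  0.0028] [-1.7996e+02 -9.0000e-02  1.4013e+02] [0.5 0.5 0.8] 0.0554 10.1
units [ 0.03 -0.02  0.04] turn -0.06 other 59.94
```

Emit:
apply_moves:
  targets: [0.02,0,0.03,0,0,0,0.4,0.02,0,0.03,0,0,0,0.4,0.02,0,0.03,0,0,0,0.4,0.02,0,0.03,0,0,0,0.4,0.02,0,0.03,0,0,0,0.4]

```text
time: 10.6
ee_pos: [0.441, -0.1427, 0.005]
tcp_rot: [180.0, 0.0, 140.1]
wrist_force: [0.3, -0.2, 2.2]
opening: 0.0386
```

```bash
python3 s.py .4403 -.143 .004 139.8;python3 -c "
from h import *
c=camera('scene');save(c,'r2.png',(130,150,220,230),8)"
```

```text
[-17.9  -5.  -25.   69.9   0.   21.9] [ 0.441  -0.1427  0.005 ] [1.7999e+02 3.0000e-02 1.4013e+02] [ 0.3 -0.2  2.2] 0.0386 10.6
units [-0.02 -0.01 -0.03] turn -0.06 other 59.94
```

View pics/r2.png

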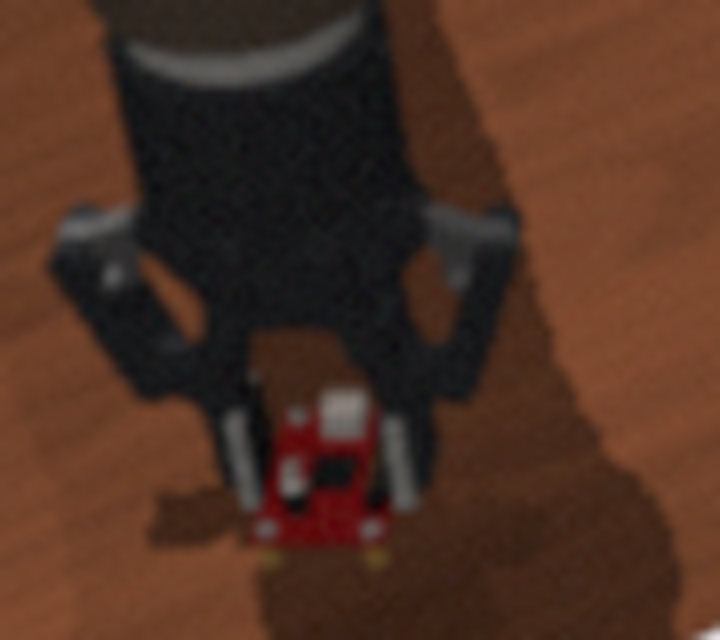

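Emit:
apply_moves:
  targets: [0,0,0.3,0,0,0,0.4,0,0,1,0,0,0,0.4,0,0,2.2,0,0,0,0.4,0,0,3.5,0,0,0,0.4,0,0,4,0,0,0,0.4]

```text
time: 11.15
ee_pos: [0.442, -0.143, 0.1291]
tcp_rot: [179.9, 0.3, 140.1]
wrist_force: [0.5, 0.0, -1.0]
opening: 0.0386
```

```bash
python3 s.py .6149 .1973 .13 186.5
```

```text
[-17.9  -7.8 -13.8  83.8   0.   21.9] [ 0.442  -0.143   0.1291] [179.9    0.26 140.13] [ 0.5  0.  -1. ] 0.0386 11.15
units [ 5.76 11.34  0.03] turn 7.73 other -52.27
```

Emit:
apply_moves:
  targets: [5.76,11.34,0,0,0,7.73,0.4,5.76,11.34,0,0,0,7.73,0.4,5.76,11.34,0,0,0,7.73,0.4,5.76,11.34,0,0,0,7.73,0.4,5.76,11.34,0,0,0,7.73,0.4]

```text
time: 11.65
ee_pos: [0.5545, 0.0822, 0.1248]
tcp_rot: [-180.0, 0.0, -176.5]
wrist_force: [1.3, -1.4, -0.4]
opening: 0.0385
```

```bash
python3 s.py .6149 .1973 .06 186.5
```

```text
[ 8.4  5.6 -1.  83.4 -0.   5. ] [0.5545 0.0822 0.1248] [-179.99    0.   -176.54] [ 1.3 -1.4 -0.4] 0.0385 11.65
units [ 2.01  3.84 -2.16] turn 0.51 other -59.49
```

Emit:
apply_moves:
  targets: [2.01,3.84,0,0,0,0.5,0.4,2.01,3.84,0,0,0,0.5,0.4,2.01,3.84,0,0,0,0.5,0.4,2.01,3.84,-1,0,0,0.5,0.4,2.01,3.84,-2,0,0,0.5,0.4]

```text
time: 12.15
ee_pos: [0.6149, 0.1968, 0.0641]
tcp_rot: [180.0, 0.0, -173.8]
wrist_force: [-0.2, -0.3, -0.9]
opening: 0.0385
```

```bash
python3 s.py .6149 .1973 .03 186.5
```

```text
[17.8 17.9  6.6 78.7 -0.  11.5] [0.6149 0.1968 0.0641] [ 1.7999e+02  5.0000e-02 -1.7380e+02] [-0.2 -0.3 -0.9] 0.0385 12.15
units [ 0.    0.02 -1.14] turn 0.05 other -59.95
```

Emit:
apply_moves:
  targets: [0,0,-0.8,0,0,0,0.4,0,0,-1.3,0,0,0,0.4,0,0,-1.6,0,0,0,0.4,0,0,-1.7,0,0,0,0.4,0,0,-1.7,0,0,0,0.4]

```text
time: 12.65
ee_pos: [0.6146, 0.1954, 0.0144]
tcp_rot: [180.0, 0.0, -173.9]
wrist_force: [0.4, -0.8, -0.2]
opening: 0.0386
```

```bash
python3 s.py .6149 .1973 .008 186.5;python3 -c "
from h import *
c=camera('scene');save(c,'r3.png',(280,130,380,210),7)"
```

```text
[17.6 19.1  2.5 73.4 -0.  11.5] [0.6146 0.1954 0.0144] [ 1.7999e+02  4.0000e-02 -1.7391e+02] [ 0.4 -0.8 -0.2] 0.0386 12.65
units [ 0.01  0.06 -0.21] turn 0.07 other -59.93
```

View pics/r3.png

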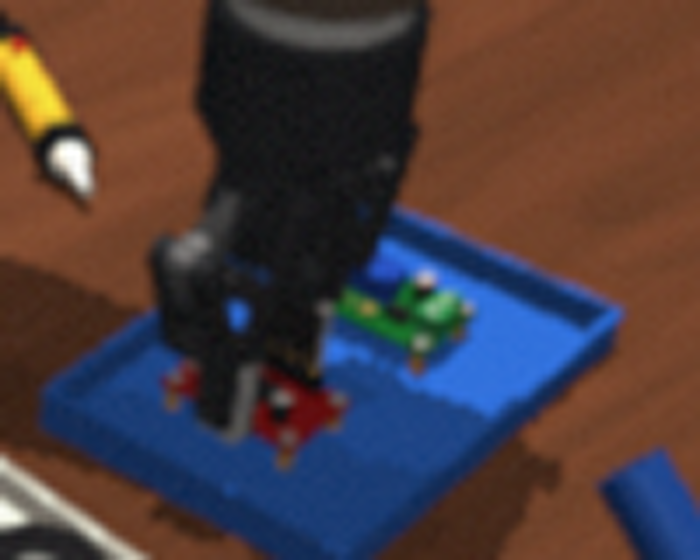

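Emit:
apply_moves:
  targets: [0,0.03,-0.12,0,0,0,0.4,0,0.03,-0.18,0,0,0,0.4,0,0.03,-0.21,0,0,0,0.4,0,0.03,-0.21,0,0,0,0.4]

```text
time: 13.1
ee_pos: [0.6145, 0.1965, 0.0081]
tcp_rot: [180.0, 0.0, -173.9]
wrist_force: [-0.8, 0.5, 3.8]
opening: 0.0386
```

Emit:
apply_moves:
  targets: [0,0,-0.02,0,0,0,0.4,0,0,-0.02,0,0,0,0.4]

```text
time: 13.3
ee_pos: [0.6145, 0.1965, 0.008]
tcp_rot: [180.0, 0.1, -173.9]
wrist_force: [-3.1, -1.1, 7.7]
opening: 0.0384
```

Contact; release.

Emit:
apply_moves:
  targets: [0,0,0,0,0,0,0.5,0,0,0,0,0,0,0.6,0,0,0,0,0,0,0.6,0,0,0,0,0,0,0.6,0,0,0.2,0,0,0,0.6]

```text
time: 13.8
ee_pos: [0.6137, 0.1962, 0.0121]
tcp_rot: [-180.0, -0.1, -173.9]
wrist_force: [-0.6, -0.5, 0.3]
opening: 0.0516
```

Emit:
apply_moves:
  targets: [0,0,0.8,0,0,0,0.6,0,0,2,0,0,0,0.6,0,0,3,0,0,0,0.6,0,0,3,0,0,0,0.6]

```text
time: 14.2
ee_pos: [0.6164, 0.197, 0.1086]
tcp_rot: [179.9, 0.4, -173.9]
wrist_force: [0.6, 1.0, -0.1]
opening: 0.0514
```

```bash
python3 -c "
from h import *
c=camera('scene');save(c,'r4.png',(280,130,380,210),7)"; python3 s.py .399 .288 .06 153.5
```

```text
[17.7 17.3 10.5 82.9 -0.  11.6] [0.6156 0.1968 0.1059] [ 179.95    0.27 -173.89] [-0.2  0.2 -0.2] 0.0515 14.25
units [-7.22  3.04 -1.53] turn -5.43 other 54.57
```

View pics/r4.png

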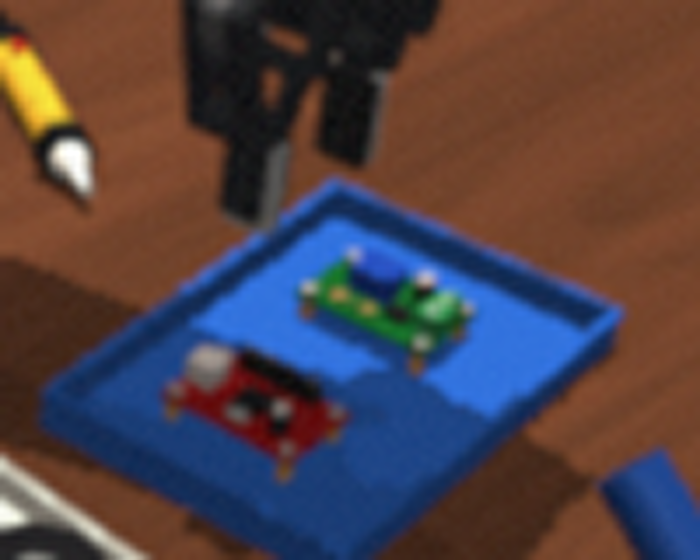

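Emit:
apply_moves:
  targets: [-7.22,3.04,0,0,0,-5.43,0.6,-7.22,3.04,0,0,0,-5.43,0.6,-7.22,3.04,0,0,0,-5.43,0.6,-7.22,3.04,0,0,0,-5.43,0.6,-7.22,3.04,0,0,0,-5.43,0.6]

```text
time: 14.75
ee_pos: [0.3948, 0.2878, 0.1019]
tcp_rot: [-179.9, -0.1, 153.3]
wrist_force: [0.0, 0.7, 0.4]
opening: 0.0514
```

```bash
python3 -c "
from h import *
c=camera('scene');save(c,'p1.png',(240,90,340,170),7)"; python3 s.py .3985 .2887 .005 153.4
```

```text
[ 36.3  -4.1 -13.3  80.9   0.1  62.8] [0.3918 0.2889 0.1021] [-1.7990e+02 -1.6000e-01  1.5359e+02] [1.4 3.6 1. ] 0.0513 14.8
units [ 0.22 -0.01 -3.24] turn -0.03 other 59.97
```

View pics/p1.png

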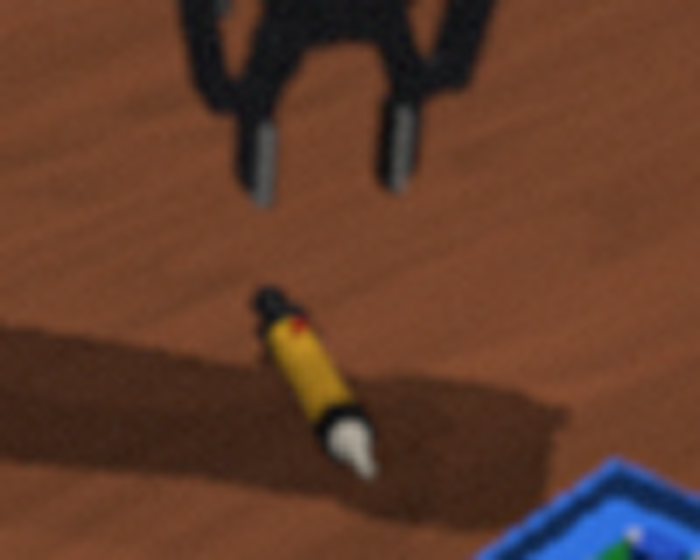

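Emit:
apply_moves:
  targets: [0.1,0,-0.8,0,0,0,0.6,0.1,0,-1.6,0,0,0,0.6,0.1,0,-2,0,0,0,0.6,0.1,0,-2,0,0,0,0.6,0.1,0,-2,0,0,0,0.6]

```text
time: 15.3
ee_pos: [0.4008, 0.2875, 0.0432]
tcp_rot: [-180.0, -0.0, 153.5]
wrist_force: [-0.2, -0.4, -0.1]
opening: 0.0516
```

```bash
python3 -c "
from h import *
c=camera('scene');save(c,'p2.png',(240,90,340,170),7)"; python3 s.py .3985 .2887 .005 153.4
```

```text
[ 35.6  -2.1 -18.   74.1  -0.   62.1] [0.4012 0.2877 0.0437] [1.7996e+02 2.0000e-02 1.5351e+02] [-0.3  0.5 -0.4] 0.0514 15.35
units [-0.09  0.03 -1.29] turn -0.02 other 59.98
```

View pics/p2.png

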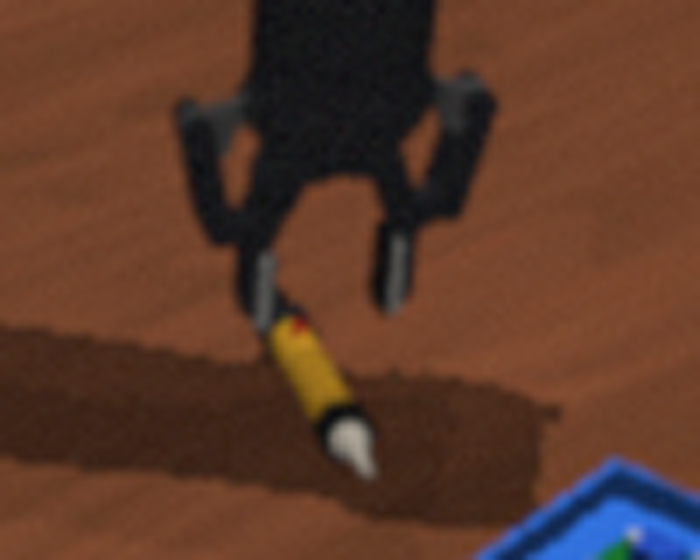

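Emit:
apply_moves:
  targets: [-0.08,0.03,-0.3,0,0,0,0.6,-0.08,0.03,-0.9,0,0,0,0.6,-0.08,0.03,-1.25,0,0,0,0.6,-0.08,0.03,-1.25,0,0,0,0.6]

```text
time: 15.75
ee_pos: [0.3975, 0.2879, 0.004]
tcp_rot: [-179.9, -0.1, 153.5]
wrist_force: [-0.4, 0.4, 0.4]
opening: 0.0505
```

```bash
python3 -c "
from h import *
c=camera('scene');save(c,'p3.png',(240,90,340,170),7)"; python3 s.py .3985 .2887 .005 153.4
```

```text
[ 35.9  -1.  -21.3  69.8   0.   62.4] [0.3979 0.2882 0.0049] [-1.7994e+02 -3.0000e-02  1.5352e+02] [-0.3 -0.7 -0.1] 0.0511 15.8
units [0.02 0.02 0.  ] turn -0.02 other 59.98
```

View pics/p3.png

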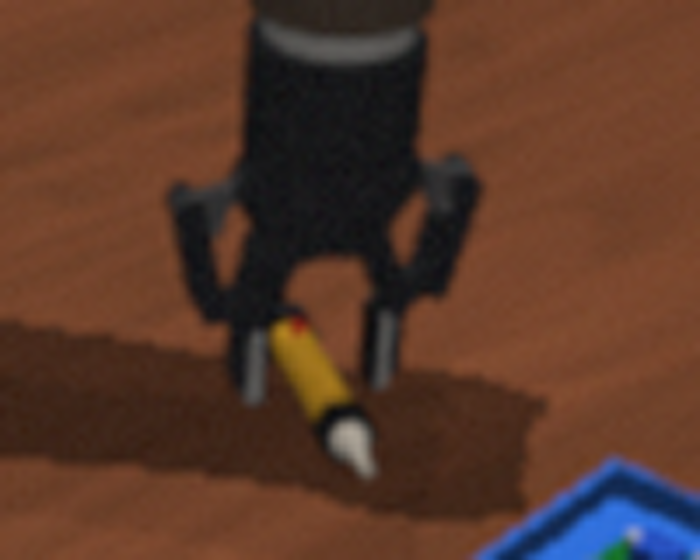

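Emit:
apply_moves:
  targets: [0,0,0,0,0,0,0.15,0,0,0,0,0,0,0.15,0,0,0,0,0,0,0.15,0,0,0,0,0,0,0.15,0,0,0,0,0,0,0.15]
  newtons: 30

```text
time: 16.3
ee_pos: [0.3988, 0.2888, 0.0063]
tcp_rot: [179.9, 0.0, 153.5]
wrist_force: [-1.3, -0.5, 5.8]
opening: 0.0188
```

Emit:
apply_moves:
  targets: [0,0,0,0,0,0,0.15,0,0,0,0,0,0,0.15]

```text
time: 16.5
ee_pos: [0.3988, 0.2888, 0.0063]
tcp_rot: [179.9, 0.0, 153.5]
wrist_force: [-0.6, -0.2, 5.3]
opening: 0.0187
```

```bash
python3 s.py .3985 .2887 .005 153.4
```

```text
[ 35.9  -1.1 -21.2  69.8   0.   62.4] [0.3988 0.2888 0.0063] [1.7993e+02 4.0000e-02 1.5352e+02] [-0.6 -0.2  5.3] 0.0187 16.5
units [-0.01 -0.   -0.04] turn -0.02 other 59.98
```

Emit:
apply_moves:
  targets: [0,0,0.3,0,0,0,0.15,0,0,1,0,0,0,0.15,0,0,2.2,0,0,0,0.15,0,0,3.5,0,0,0,0.15,0,0,4,0,0,0,0.15]

```text
time: 17.0
ee_pos: [0.3993, 0.2891, 0.1296]
tcp_rot: [179.8, 0.1, 153.5]
wrist_force: [1.2, 0.3, -0.7]
opening: 0.0188
```

```bash
python3 -c "
from h import *
c=camera('scene');save(c,'p4.png',(240,60,340,140),7)"; python3 s.py .627 -.2475 .13 94.1
```

```text
[ 35.9  -3.9 -10.   83.5  -0.   62.4] [0.3997 0.2894 0.1304] [1.7970e+02 1.6000e-01 1.5353e+02] [-0.9  0.1  2.7] 0.0183 17.05
units [ 7.58e+00 -1.79e+01 -1.00e-02] turn -9.9 other 50.1
```

View pics/p4.png

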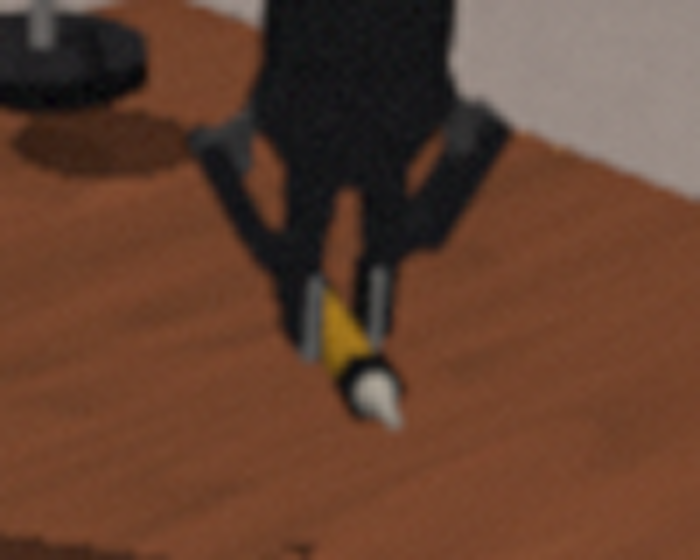

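Emit:
apply_moves:
  targets: [7.58,-17.9,0.2,0,0,-9.9,0.15,7.58,-17.9,0.2,0,0,-9.9,0.15,7.58,-17.9,0.2,0,0,-9.9,0.15,7.58,-17.9,0.2,0,0,-9.9,0.15,7.58,-17.9,0.2,0,0,-9.9,0.15]

```text
time: 17.55
ee_pos: [0.4958, 0.0563, 0.1272]
tcp_rot: [-180.0, -0.0, 110.2]
wrist_force: [1.0, -0.0, -0.5]
opening: 0.0186
```

```bash
python3 s.py .627 -.2475 .13 94.1
```

```text
[ 6.5 -2.8 -9.3 83.5  0.  76.3] [0.4958 0.0563 0.1272] [-1.7995e+02 -1.0000e-02  1.1021e+02] [ 1.  -0.  -0.5] 0.0186 17.55
units [  4.37 -10.13   0.09] turn -2.69 other 57.31
```

Emit:
apply_moves:
  targets: [4.37,-10.1,0.2,0,0,-2.69,0.15,4.37,-10.1,0.2,0,0,-2.69,0.15,4.37,-10.1,0.2,0,0,-2.69,0.15,4.37,-10.1,0.2,0,0,-2.69,0.15,4.37,-10.1,0.2,0,0,-2.69,0.15]

```text
time: 18.05
ee_pos: [0.5951, -0.1732, 0.1314]
tcp_rot: [-179.9, -0.0, 94.4]
wrist_force: [1.6, -0.3, 0.2]
opening: 0.0185
```

```bash
python3 s.py .627 -.2475 .06 94.1
```

```text
[-16.2  13.8   9.   85.3   0.   69.4] [ 0.5951 -0.1732  0.1314] [-1.7993e+02 -3.0000e-02  9.4400e+01] [ 1.6 -0.3  0.2] 0.0185 18.05
units [ 1.06 -2.48 -2.38] turn -0.05 other 59.95
```

Emit:
apply_moves:
  targets: [1.06,-2.5,0,0,0,-0.05,0.15,1.06,-2.5,-0.5,0,0,-0.05,0.15,1.06,-2.5,-1.5,0,0,-0.05,0.15,1.06,-2.5,-2.2,0,0,-0.05,0.15,1.06,-2.5,-2.2,0,0,-0.05,0.15]

```text
time: 18.55
ee_pos: [0.6246, -0.2456, 0.0614]
tcp_rot: [-179.6, -0.2, 94.1]
wrist_force: [-0.8, 0.2, -0.7]
opening: 0.0187
```

```bash
python3 s.py .627 -.2475 .0093 94.1;python3 -c "
from h import *
c=camera('scene');save(c,'p5.png',(80,170,240,300),5)
c=camera('top');save(c,'p6.png',(290,130,420,240),5)"
```

```text
[-21.5  22.   11.6  80.    0.   64.5] [ 0.6246 -0.2456  0.0614] [-179.61   -0.19   94.08] [-0.8  0.2 -0.7] 0.0187 18.55
units [ 0.08 -0.06 -1.74] turn 0.0 other -60.0
```

View pics/p5.png

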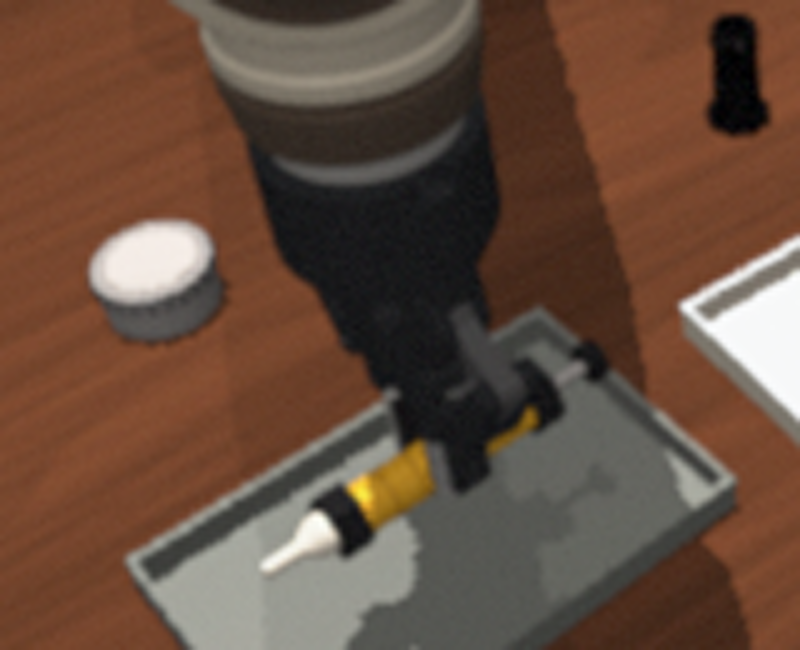

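View pics/p6.png

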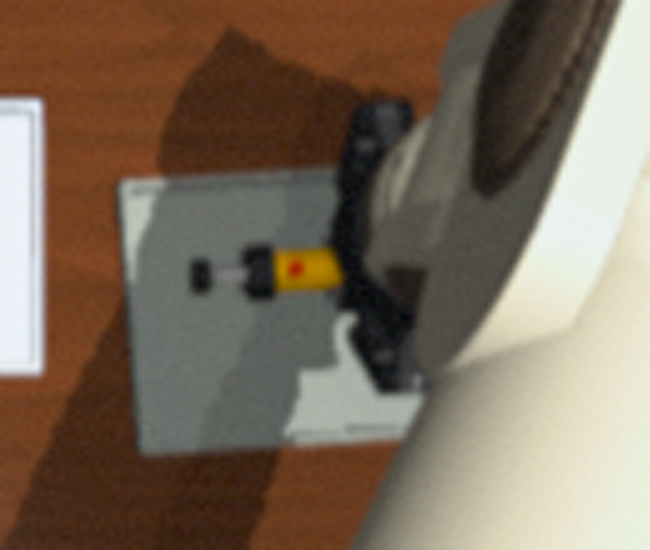

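Emit:
apply_moves:
  targets: [0.05,-0.03,-0.5,0,0,0,0.15,0.05,-0.03,-1,0,0,0,0.15,0.05,-0.03,-1.4,0,0,0,0.15,0.05,-0.03,-1.55,0,0,0,0.15,0.05,-0.03,-1.55,0,0,0,0.15]

```text
time: 19.15
ee_pos: [0.6277, -0.2467, 0.0188]
tcp_rot: [-179.9, -0.0, 94.1]
wrist_force: [0.1, 0.8, -0.2]
opening: 0.0186
```

```bash
python3 s.py .627 -.2475 .0093 94.1
```

```text
[-21.5  23.1   8.2  75.2  -0.   64.4] [ 0.6277 -0.2467  0.0188] [-1.799e+02 -4.000e-02  9.412e+01] [ 0.1  0.8 -0.2] 0.0186 19.15
units [-0.02 -0.03 -0.32] turn -0.0 other 60.0
```

Emit:
apply_moves:
  targets: [0,0,-0.15,0,0,0,0.15,0,0,-0.25,0,0,0,0.15,0,0,-0.28,0,0,0,0.15,0,0,-0.28,0,0,0,0.15]

```text
time: 19.55
ee_pos: [0.6284, -0.2471, 0.0116]
tcp_rot: [180.0, -0.0, 94.1]
wrist_force: [-0.5, 0.1, -1.1]
opening: 0.0185
```

Emit:
apply_moves:
  targets: [0,0,-0.03,0,0,0,0.15,0,0,-0.03,0,0,0,0.15,0,0,-0.03,0,0,0,0.15]

```text
time: 19.85
ee_pos: [0.6284, -0.2471, 0.0108]
tcp_rot: [180.0, 0.0, 94.1]
wrist_force: [-0.5, 0.6, -1.0]
opening: 0.0183
```

Emit:
apply_moves:
  targets: [0,0,-0.04,0,0,0,0.15,0,0,-0.04,0,0,0,0.15,0,0,-0.04,0,0,0,0.15]

```text
time: 20.15
ee_pos: [0.6283, -0.2471, 0.0095]
tcp_rot: [-180.0, 0.0, 94.1]
wrist_force: [-0.9, 0.1, 0.3]
opening: 0.0185
```

Emit:
apply_moves:
  targets: [0,0,-0.03,0,0,0,0.15,0,0,-0.03,0,0,0,0.15]

```text
time: 20.35
ee_pos: [0.6284, -0.2471, 0.0093]
tcp_rot: [180.0, 0.0, 94.1]
wrist_force: [-2.8, 0.2, 4.6]
opening: 0.0185
```

Contact on the floor; open narrowly.

Emit:
apply_moves:
  targets: [0,0,0,0,0,0,0.35,0,0,0,0,0,0,0.45,0,0,0,0,0,0,0.45,0,0,0,0,0,0,0.45,0,0,0.3,0,0,0,0.45]

```text
time: 20.85
ee_pos: [0.6276, -0.2467, 0.0165]
tcp_rot: [-179.9, -0.1, 94.1]
wrist_force: [0.3, 0.8, -0.2]
opening: 0.0382
```

Emit:
apply_moves:
  targets: [0,0,0.8,0,0,0,0.45,0,0,2,0,0,0,0.45,0,0,3.2,0,0,0,0.45,0,0,4.2,0,0,0,0.45,0,0,4.2,0,0,0,0.45]

```text
time: 21.35
ee_pos: [0.6301, -0.2477, 0.1499]
tcp_rot: [179.6, 0.2, 94.1]
wrist_force: [1.4, -0.4, -0.6]
opening: 0.0384
```

```bash
python3 -c "
from h import *
c=camera('scene');save(c,'p7.png',(80,170,240,300),5)"; python3 s.py .467 .0115 .12 94.1
```

```text
[-21.5  21.6  20.5  88.6   0.   64.4] [ 0.6295 -0.2475  0.147 ] [1.7974e+02 1.2000e-01 9.4110e+01] [-0.   0.2 -0.1] 0.0383 21.4
units [-5.42  8.63 -0.9 ] turn -0.0 other 60.0
```

View pics/p7.png

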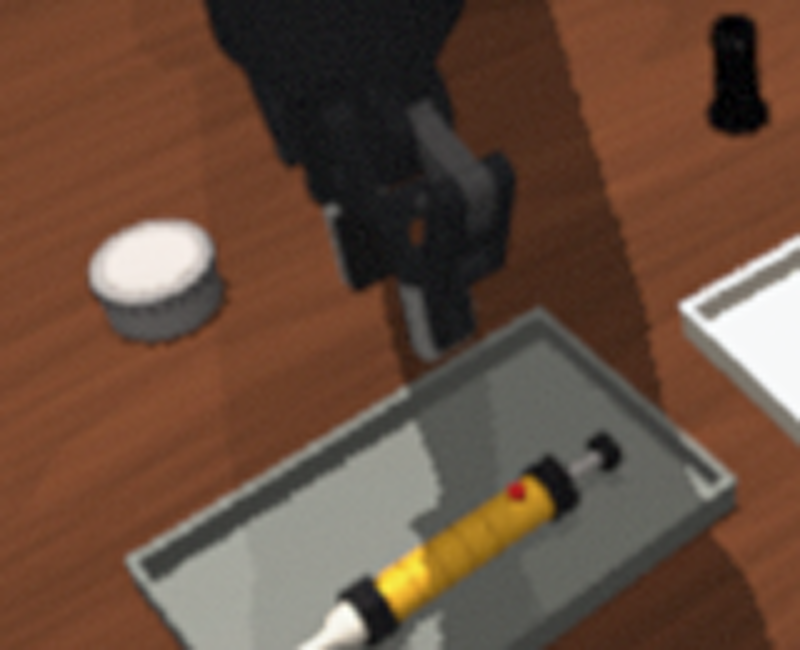

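Emit:
apply_moves:
  targets: [-5.42,8.63,0,0,0,15,0.6,-5.42,8.63,0,0,0,15,0.6,-5.42,8.63,0,0,0,15,0.6,-5.42,8.63,0,0,0,15,0.6,-5.42,8.63,0,0,0,15,0.6]

```text
time: 21.9
ee_pos: [0.4936, -0.034, 0.1425]
tcp_rot: [-180.0, -0.1, 137.4]
wrist_force: [0.8, 1.1, 1.3]
opening: 0.0515
```

```bash
python3 s.py .467 .0115 .12 184
```

```text
[-3.9 -3.4 -8.2 85.3  0.  38.6] [ 0.4936 -0.034   0.1425] [-1.7996e+02 -6.0000e-02  1.3741e+02] [0.8 1.1 1.3] 0.0515 21.9
units [-0.89  1.52 -0.75] turn 7.76 other -52.24
```

Emit:
apply_moves:
  targets: [-0.89,1.52,0,0,0,7.76,0.6,-0.89,1.52,0,0,0,7.76,0.6,-0.89,1.52,0,0,0,7.76,0.6,-0.89,1.52,0,0,0,7.76,0.6,-0.89,1.52,0,0,0,7.76,0.6]

```text
time: 22.4
ee_pos: [0.4681, 0.0105, 0.1428]
tcp_rot: [-180.0, -0.1, -179.6]
wrist_force: [-0.2, 1.0, 0.1]
opening: 0.0512
```

Emit:
apply_moves:
  targets: [0,0,-0.5,0,0,0.6,0.6,0,0,-1,0,0,0.6,0.6,0,0,-1.4,0,0,0.6,0.6,0,0,-1.4,0,0,0.6,0.6]

```text
time: 22.8
ee_pos: [0.4674, 0.0102, 0.0992]
tcp_rot: [180.0, -0.2, -176.4]
wrist_force: [-0.4, -0.6, -0.3]
opening: 0.0512
```

```bash
python3 -c "
from h import *
c=camera('scene');save(c,'s1.png',(190,110,290,210),6)"; python3 s.py .467 .0115 .025 184
```

```text
[  1.3  -6.7 -15.9  80.9  -0.   -2.3] [0.4679 0.0102 0.1005] [ 1.7999e+02 -1.3000e-01 -1.7642e+02] [ 0.3 -0.7 -0.4] 0.0512 22.85
units [-0.03  0.04 -2.52] turn 0.07 other -59.93
```

View pics/s1.png

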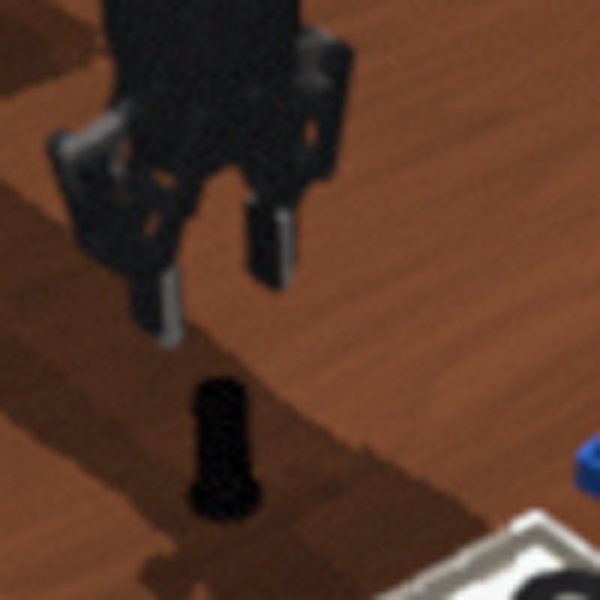

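Emit:
apply_moves:
  targets: [-0.02,0.04,-0.8,0,0,0,0.6,-0.02,0.04,-1.6,0,0,0,0.6,-0.02,0.04,-2.2,0,0,0,0.6,-0.02,0.04,-2.45,0,0,0,0.6,-0.02,0.04,-2.45,0,0,0,0.6]

```text
time: 23.35
ee_pos: [0.4678, 0.0114, 0.0278]
tcp_rot: [180.0, -0.1, -176.4]
wrist_force: [0.4, 0.6, 0.9]
opening: 0.0514
```

```bash
python3 -c "
from h import *
c=camera('scene');save(c,'s2.png',(190,110,290,210),6)"; python3 s.py .467 .0115 .025 184
```

```text
[  1.4  -5.1 -22.5  72.6   0.   -2.2] [0.4683 0.0115 0.0287] [-1.8000e+02  1.0000e-02 -1.7636e+02] [ 0.1  0.3 -0.1] 0.0511 23.4
units [-0.04  0.   -0.12] turn 0.06 other -59.94
```

View pics/s2.png

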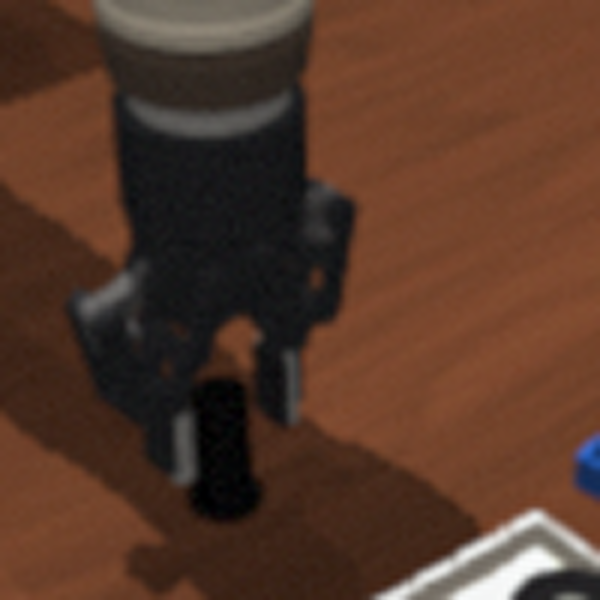

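Emit:
apply_moves:
  targets: [-0.03,0,-0.08,0,0,0,0.45,-0.03,0,-0.08,0,0,0,0.35,-0.03,0,-0.08,0,0,0,0.25,-0.03,0,-0.08,0,0,0,0.2,-0.03,0,-0.08,0,0,0,0.2]
  newtons: 20

```text
time: 23.9
ee_pos: [0.4676, 0.0115, 0.0263]
tcp_rot: [-180.0, 0.1, -176.3]
wrist_force: [0.0, -0.1, 4.6]
opening: 0.024
```

Emit:
apply_moves:
  targets: [0,0,0,0,0,0,0.2,0,0,0,0,0,0,0.2]

```text
time: 24.1
ee_pos: [0.4676, 0.0115, 0.0264]
tcp_rot: [-180.0, 0.1, -176.3]
wrist_force: [-0.6, 0.3, 5.7]
opening: 0.024
```

```bash
python3 -c "
from h import *
c=camera('scene');save(c,'s3.png',(190,110,290,210),6)"; python3 s.py .467 .0115 .025 184
```

```text
[  1.4  -5.2 -22.8  72.3  -0.   -2.2] [0.4676 0.0115 0.0263] [-1.8000e+02  6.0000e-02 -1.7635e+02] [-0.6 -0.1  5.5] 0.0243 24.15
units [-0.02  0.   -0.04] turn 0.06 other -59.94
```

View pics/s3.png

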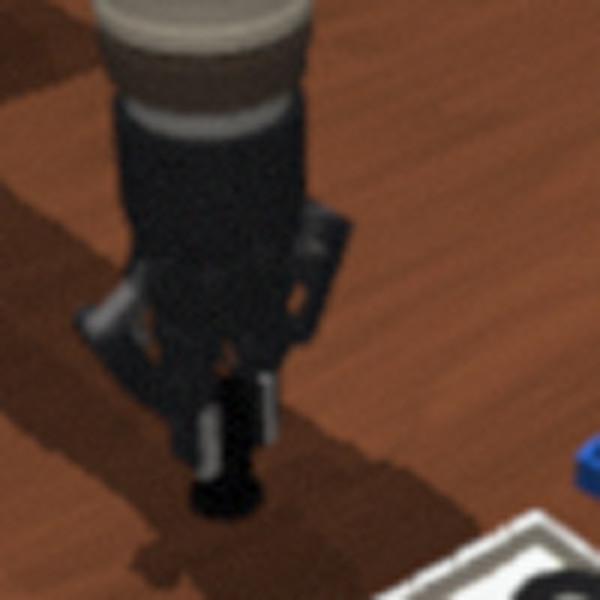

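Emit:
apply_moves:
  targets: [0,0,0.3,0,0,0,0.2,0,0,0.9,0,0,0,0.2,0,0,1.8,0,0,0,0.2,0,0,2.6,0,0,0,0.2,0,0,2.6,0,0,0,0.2]

```text
time: 24.65
ee_pos: [0.4687, 0.0115, 0.1073]
tcp_rot: [-180.0, 0.3, -176.3]
wrist_force: [1.4, -0.4, -1.1]
opening: 0.024
```

```bash
python3 s.py .577 -.251 .1 184;python3 -c "
from h import *
c=camera('scene');save(c,'s4.png',(190,90,290,190),6)"
```

```text
[  1.4  -7.1 -15.5  81.3  -0.   -2.2] [0.4687 0.0115 0.1073] [-179.99    0.27 -176.35] [ 1.4 -0.4 -1.1] 0.024 24.65
units [ 3.61 -8.75 -0.24] turn 0.06 other -59.94
```

View pics/s4.png

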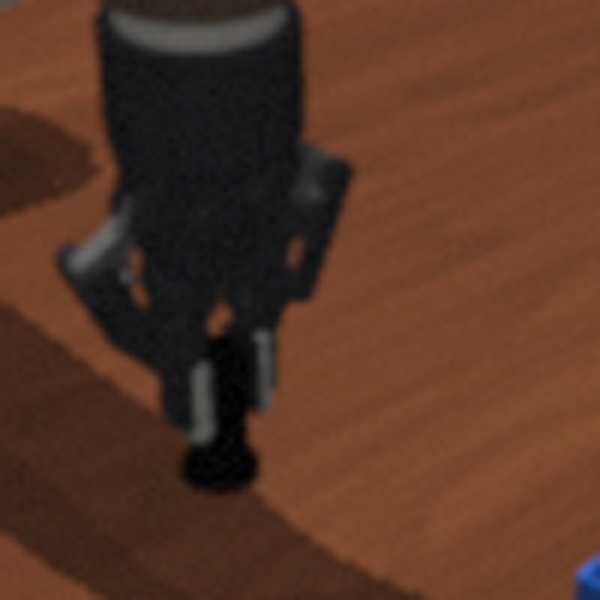

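Emit:
apply_moves:
  targets: [3.6,-8.75,0,0,0,0,0.2,3.6,-8.75,0,0,0,0,0.2,3.6,-8.75,0,0,0,0,0.2,3.6,-8.75,0,0,0,0,0.2,3.6,-8.75,0,0,0,0,0.2]

```text
time: 25.2
ee_pos: [0.5622, -0.2216, 0.1024]
tcp_rot: [180.0, -0.1, -176.3]
wrist_force: [0.5, 0.5, 0.0]
opening: 0.0239
```

```bash
python3 s.py .577 -.251 .06 184
```

```text
[-21.5  11.9   3.6  81.8   0.  -25.2] [ 0.5622 -0.2216  0.1024] [ 1.7996e+02 -8.0000e-02 -1.7635e+02] [0.5 0.5 0. ] 0.0239 25.2
units [ 0.49 -0.98 -1.41] turn 0.06 other -59.94
```

Emit:
apply_moves:
  targets: [0.47,-1,0,0,0,0,0.2,0.47,-1,0,0,0,0,0.2,0.47,-1,-0.7,0,0,0,0.2,0.47,-1,-1.4,0,0,0,0.2,0.47,-1,-1.4,0,0,0,0.2]

```text
time: 25.7
ee_pos: [0.5742, -0.2484, 0.0577]
tcp_rot: [179.8, -0.3, -176.3]
wrist_force: [0.0, 0.2, -0.5]
opening: 0.0241
```

```bash
python3 s.py .577 -.251 .0294 184;python3 -c "
from h import *
c=camera('scene');save(c,'s5.png',(90,180,230,300),5)"
```

```text
[-23.4  15.8   3.2  77.8   0.  -27.1] [ 0.5742 -0.2484  0.0577] [ 179.82   -0.33 -176.33] [ 0.   0.2 -0.5] 0.0241 25.7
units [ 0.09 -0.09 -0.94] turn 0.05 other -59.95
```

View pics/s5.png

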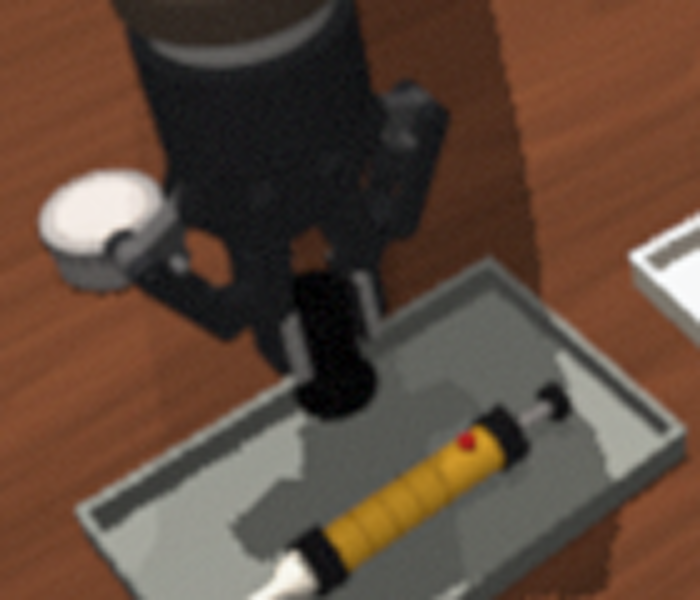

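Emit:
apply_moves:
  targets: [0.03,-0.05,-0.4,0,0,0,0.2,0.03,-0.05,-0.75,0,0,0,0.2,0.03,-0.05,-0.9,0,0,0,0.2,0.03,-0.05,-0.9,0,0,0,0.2]

```text
time: 26.15
ee_pos: [0.5769, -0.251, 0.0338]
tcp_rot: [180.0, -0.1, -176.3]
wrist_force: [-0.5, -0.2, -0.2]
opening: 0.0241
```

```bash
python3 s.py .577 -.251 .0294 184;python3 -c "
from h import *
c=camera('scene');save(c,'s6.png',(90,180,230,300),5)"
```

```text
[-23.5  16.5   1.5  75.   -0.  -27.2] [ 0.5769 -0.251   0.0338] [ 1.7996e+02 -7.0000e-02 -1.7634e+02] [-0.5 -0.2 -0.2] 0.0241 26.15
units [ 0.   -0.   -0.15] turn 0.06 other -59.94
```

View pics/s6.png

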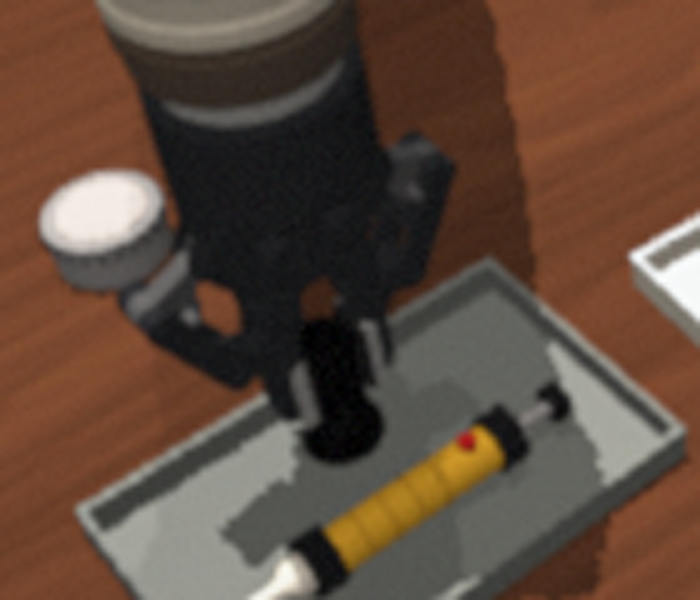

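Emit:
apply_moves:
  targets: [0,0,-0.05,0,0,0,0.2,0,0,-0.1,0,0,0,0.2,0,0,-0.1,0,0,0,0.2]

```text
time: 26.5
ee_pos: [0.5774, -0.2513, 0.0318]
tcp_rot: [-180.0, 0.0, -176.3]
wrist_force: [-0.3, -0.4, -0.7]
opening: 0.0239
```

Emit:
apply_moves:
  targets: [0,0,-0.03,0,0,0,0.2,0,0,-0.03,0,0,0,0.2]

```text
time: 26.7
ee_pos: [0.5773, -0.2513, 0.0308]
tcp_rot: [180.0, -0.0, -176.3]
wrist_force: [0.1, 0.5, 0.2]
opening: 0.024
```

Emit:
apply_moves:
  targets: [0,0,-0.03,0,0,0,0.2,0,0,-0.03,0,0,0,0.2]

```text
time: 26.9
ee_pos: [0.5773, -0.2512, 0.0298]
tcp_rot: [180.0, -0.0, -176.3]
wrist_force: [-0.3, 0.7, -0.7]
opening: 0.0242
```

Emit:
apply_moves:
  targets: [0,0,-0.03,0,0,0,0.2,0,0,-0.03,0,0,0,0.2]

```text
time: 27.1
ee_pos: [0.5775, -0.2513, 0.0294]
tcp_rot: [-180.0, 0.0, -176.3]
wrist_force: [-1.6, -0.2, 3.0]
opening: 0.0241
```

Contact at the expected height. Release.

Emit:
apply_moves:
  targets: [0,0,0,0,0,0,0.33,0,0,0,0,0,0,0.45,0,0,0,0,0,0,0.55,0,0,0,0,0,0,0.55,0,0,0.3,0,0,0,0.55]

```text
time: 27.6
ee_pos: [0.5766, -0.2509, 0.037]
tcp_rot: [179.9, -0.1, -176.3]
wrist_force: [-0.4, 0.8, -0.3]
opening: 0.0471
```

Emit:
apply_moves:
  targets: [0,0,0.8,0,0,0,0.55,0,0,2,0,0,0,0.55,0,0,3.2,0,0,0,0.55,0,0,3.8,0,0,0,0.55,0,0,3.8,0,0,0,0.55]

```text
time: 28.1
ee_pos: [0.5786, -0.2518, 0.1563]
tcp_rot: [-179.8, 0.3, -176.3]
wrist_force: [1.1, 0.0, -0.4]
opening: 0.0467
```

```bash
python3 s.py .4055 -.2793 .1 146;python3 -c "
from h import *
c=camera('scene');save(c,'s7.png',(80,180,230,310),5)"
```

```text
[-23.5  15.   13.2  87.9   0.  -27.2] [ 0.5786 -0.2518  0.1563] [-179.85    0.3  -176.34] [ 1.1  0.  -0.4] 0.0467 28.1
units [-5.77 -0.92 -1.88] turn -6.28 other 53.72
```

View pics/s7.png

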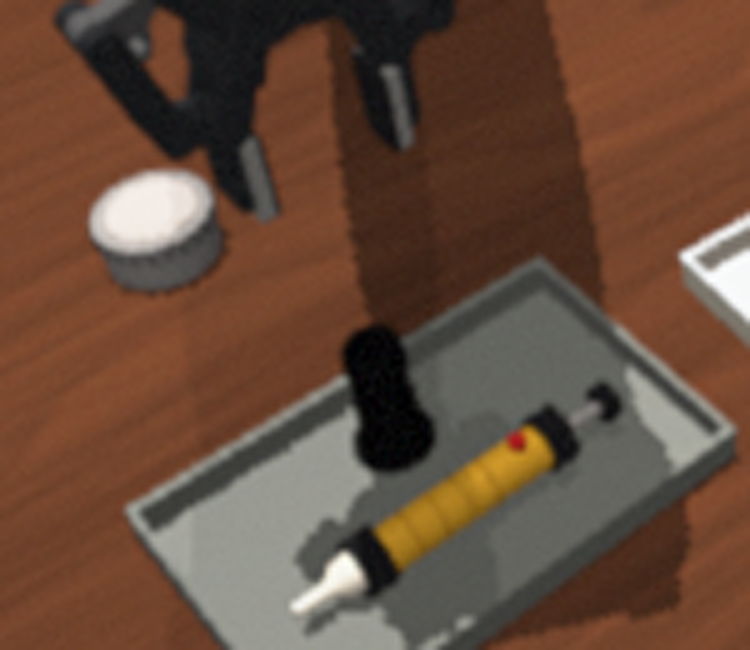

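Emit:
apply_moves:
  targets: [-5.8,-0.92,0,0,0,-15,0.95,-5.8,-0.92,0,0,0,-15,0.95,-5.8,-0.92,0,0,0,-15,0.95,-5.8,-0.92,0,0,0,-15,0.95,-5.8,-0.92,0,0,0,-15,0.95]

```text
time: 28.65
ee_pos: [0.4001, -0.2789, 0.1511]
tcp_rot: [-180.0, -0.1, 140.2]
wrist_force: [1.0, -0.5, 1.0]
opening: 0.0811
```

```bash
python3 s.py .4049 -.2795 .1 90.3; python3 -c "
from h import *
import pickle
c=pickle.load(open('c0.pkl','rb'))['top'];print(at(c,258,122,.05),at(c,248,60,.094))"
```

```text
[-34.9  -4.3  -8.1  86.3  -0.    4.9] [ 0.4001 -0.2789  0.1511] [-1.7997e+02 -1.0000e-01  1.4019e+02] [ 1.  -0.5  1. ] 0.0811 28.65
units [ 0.16 -0.02 -1.7 ] turn -8.32 other 51.68
[ 0.77725213 -0.00371457  0.05      ] [0.9156779  0.02077059 0.094     ]
```

Emit:
apply_moves:
  targets: [0.08,0,0,0,0,-8.3,0.95,0.08,0,-0.5,0,0,-8.3,0.95,0.08,0,-1.2,0,0,-8.3,0.95,0.08,0,-1.7,0,0,-8.3,0.95,0.08,0,-1.7,0,0,-8.3,0.95]

```text
time: 29.15
ee_pos: [0.404, -0.2777, 0.0972]
tcp_rot: [-179.8, -0.2, 97.4]
wrist_force: [1.0, 0.4, 0.9]
opening: 0.0811
```

Emit:
apply_moves:
  targets: [0,0,0,0,0,-1.2,0.95,0,0,0,0,0,-1.2,0.95]

```text
time: 29.35
ee_pos: [0.405, -0.2784, 0.0996]
tcp_rot: [-179.9, -0.1, 90.4]
wrist_force: [-0.1, -0.2, -0.5]
opening: 0.0813
```

```bash
python3 s.py .4049 -.2795 .005 90.3; python3 -c "
from h import *
c=camera('scene');save(c,'t1.png',(60,150,180,260),6)"
```

```text
[-34.5  -3.4 -13.   80.6   0.   55.1] [ 0.405  -0.2784  0.0996] [-1.7989e+02 -7.0000e-02  9.0410e+01] [-0.1 -0.2 -0.5] 0.0813 29.35
units [-0.   -0.04 -3.15] turn -0.02 other 59.98
```

View pics/t1.png

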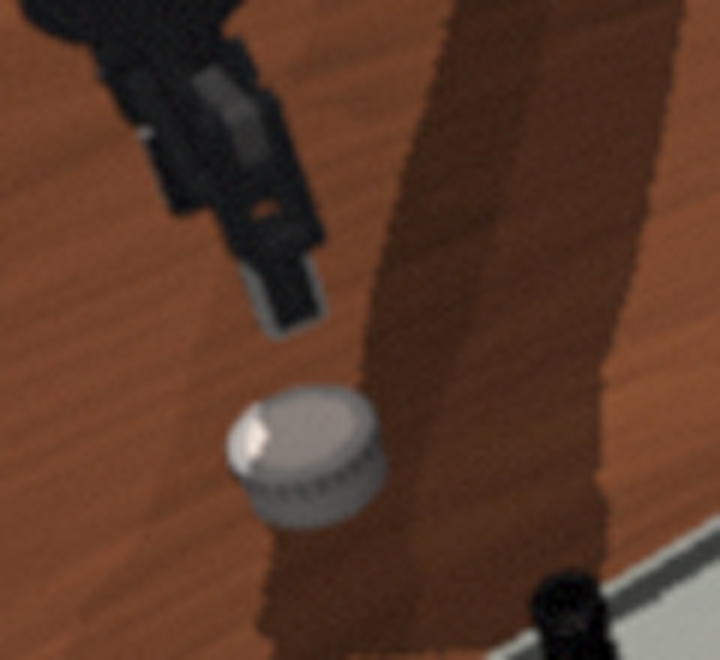

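Emit:
apply_moves:
  targets: [0,-0.02,-0.8,0,0,0,0.95,0,-0.02,-1.6,0,0,0,0.95,0,-0.02,-2,0,0,0,0.95,0,-0.02,-2,0,0,0,0.95]

```text
time: 29.8
ee_pos: [0.4046, -0.2787, 0.0391]
tcp_rot: [-179.8, -0.1, 90.6]
wrist_force: [-0.5, 0.5, 0.2]
opening: 0.0812
```

```bash
python3 s.py .4049 -.2795 .008 90.3; python3 -c "
from h import *
c=camera('scene');save(c,'t2.png',(60,150,180,260),6)"
```

```text
[-34.6  -2.1 -18.4  73.8   0.   54.8] [ 0.4046 -0.2787  0.0391] [-1.7984e+02 -1.1000e-01  9.0630e+01] [-0.5  0.5  0.2] 0.0812 29.8
units [ 0.01 -0.03 -1.04] turn -0.06 other 59.94
```

View pics/t2.png

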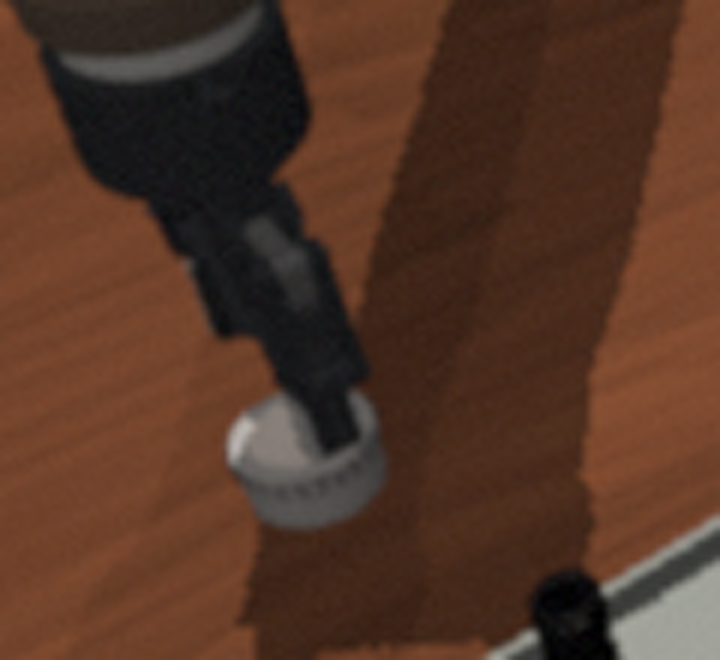

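```bash
python3 -c "
from h import *
import pickle
c=pickle.load(open('c0.pkl','rb'))['scene']
for z in(.039,.045,.052): print(px(c,[.4046+.0406+.006,-.2787,z]))
print(px(c,[.4049,-.2795,.027]))"
```

```text
[117.20666282 229.32838762]
[116.54511897 227.40417987]
[115.7648978  225.13477987]
[109.79569347 222.1085632 ]
```

Emit:
apply_moves:
  targets: [0,-0.02,-0.3,0,0,0,0.95,0,-0.02,-0.5,0,0,0,0.95,0,-0.02,-0.5,0,0,0,0.95]

```text
time: 30.15
ee_pos: [0.4055, -0.2799, 0.0255]
tcp_rot: [-180.0, -0.0, 90.5]
wrist_force: [0.8, 1.0, -0.4]
opening: 0.0811
```

Emit:
apply_moves:
  targets: [0,0,-0.2,0,0,0,0.95,0,0,-0.4,0,0,0,0.95,0,0,-0.57,0,0,0,0.95,0,0,-0.57,0,0,0,0.95]

```text
time: 30.55
ee_pos: [0.4053, -0.2797, 0.008]
tcp_rot: [-179.9, -0.0, 90.5]
wrist_force: [-0.2, -0.1, 0.7]
opening: 0.0811
```

```bash
python3 s.py .4049 -.2795 .008 90.3; python3 -c "
from h import *
c=camera('scene');save(c,'t3.png',(60,150,180,260),6)"
```

```text
[-34.6  -1.  -20.9  70.2   0.   54.9] [ 0.4053 -0.2797  0.008 ] [-1.7994e+02 -4.0000e-02  9.0520e+01] [-0.2 -0.1  0.7] 0.0811 30.55
units [-0.01  0.01  0.  ] turn -0.04 other 59.96
```

View pics/t3.png

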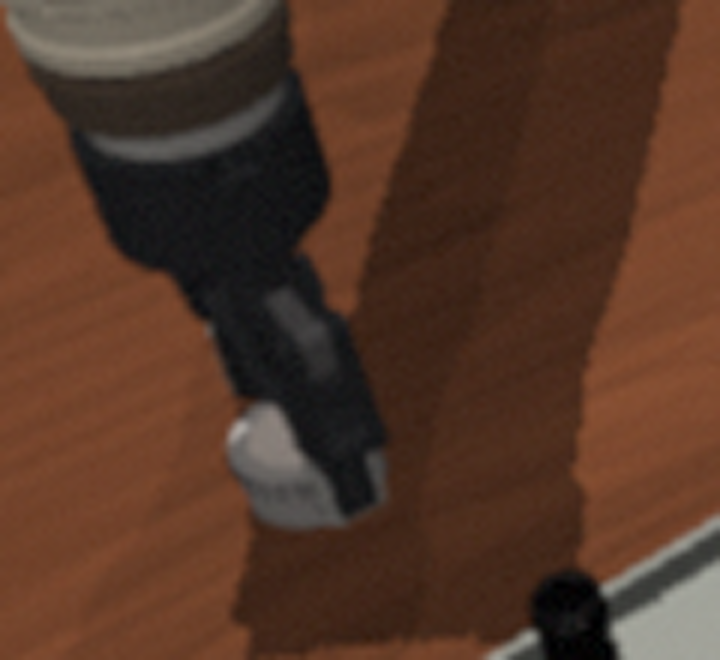

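Emit:
apply_moves:
  targets: [0,0,-0.06,0,0,0,0.85,0,0,-0.06,0,0,0,0.72,0,0,-0.06,0,0,0,0.55,0,0,-0.06,0,0,0,0.55,0,0,-0.06,0,0,0,0.55]
  newtons: 35

```text
time: 31.1
ee_pos: [0.4059, -0.2802, 0.0076]
tcp_rot: [180.0, 0.0, 90.5]
wrist_force: [-1.5, 0.7, 4.3]
opening: 0.0525
```

Emit:
apply_moves:
  targets: [0,0,0,0,0,0,0.55,0,0,0,0,0,0,0.55,0,0,0,0,0,0,0.55]

```text
time: 31.4
ee_pos: [0.4059, -0.2802, 0.0076]
tcp_rot: [180.0, 0.0, 90.5]
wrist_force: [-0.9, 0.7, 5.4]
opening: 0.0526
```

```bash
python3 s.py .4049 -.2795 .008 90.3; python3 -c "
from h import *
c=camera('scene');save(c,'t4.png',(60,150,180,260),6)"
```

```text
[-34.6  -1.  -20.9  70.   -0.   54.9] [ 0.4059 -0.2802  0.0076] [1.7997e+02 2.0000e-02 9.0510e+01] [-0.9  0.7  5.4] 0.0526 31.4
units [-0.03  0.02  0.01] turn -0.04 other 59.96
```

View pics/t4.png

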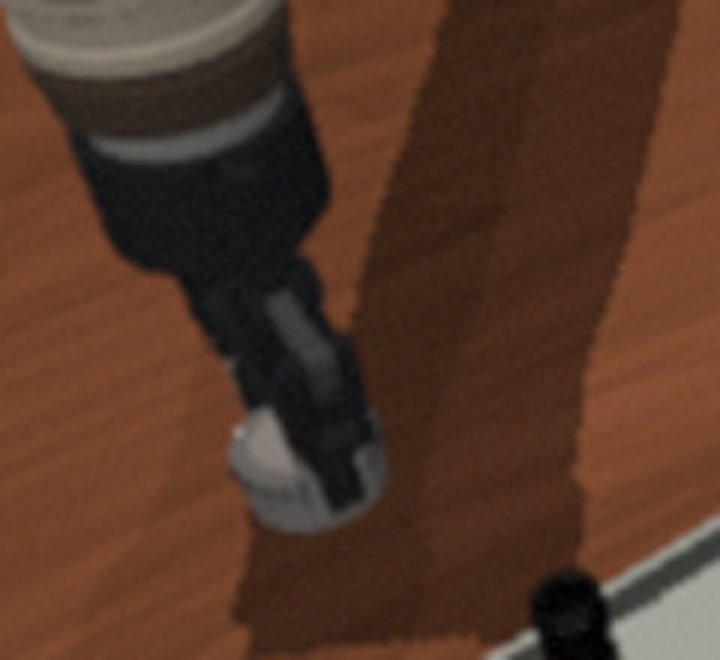

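Emit:
apply_moves:
  targets: [0,0,0.3,0,0,0,0.55,0,0,0.9,0,0,0,0.55,0,0,1.8,0,0,0,0.55,0,0,3,0,0,0,0.55,0,0,3.3,0,0,0,0.55]

```text
time: 31.95
ee_pos: [0.4069, -0.2808, 0.1101]
tcp_rot: [179.8, 0.2, 90.5]
wrist_force: [0.5, 0.1, -0.7]
opening: 0.0526
```

```bash
python3 s.py .645 -.0495 .1 90.3; python3 -c "
from h import *
c=camera('scene');save(c,'t5.png',(60,120,180,230),6)"
```

```text
[-34.6  -3.6 -11.9  81.3   0.   54.9] [ 0.4069 -0.2808  0.1101] [1.7978e+02 1.6000e-01 9.0510e+01] [ 0.5  0.1 -0.7] 0.0526 31.95
units [ 7.94  7.71 -0.34] turn -0.04 other 59.96
```

View pics/t5.png

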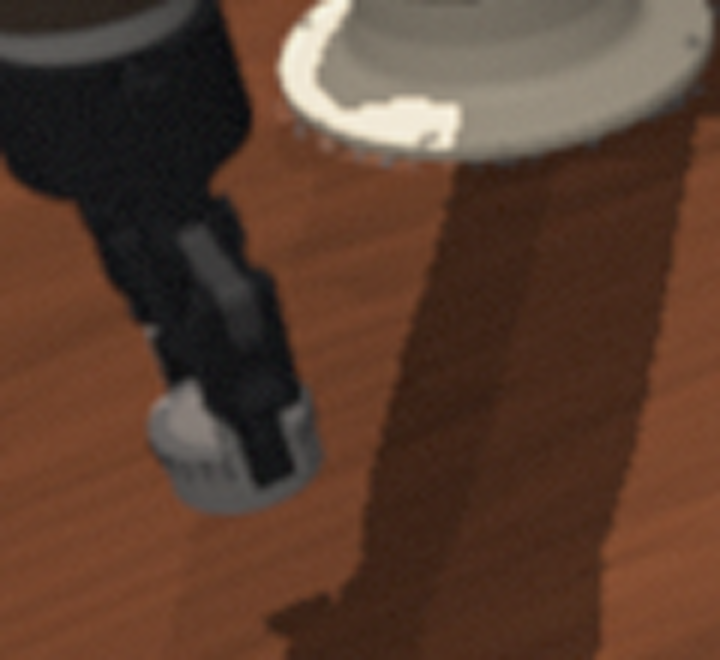

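Emit:
apply_moves:
  targets: [7.94,7.71,0,0,0,0,0.55,7.94,7.71,0,0,0,0,0.55,7.94,7.71,0,0,0,0,0.55,7.94,7.71,0,0,0,0,0.55,7.94,7.71,0,0,0,0,0.55]

```text
time: 32.5
ee_pos: [0.5858, -0.1041, 0.1047]
tcp_rot: [-179.9, -0.0, 90.5]
wrist_force: [0.6, -0.7, -1.7]
opening: 0.0527
```

```bash
python3 s.py .645 -.0495 .1 90.3
```

```text
[-10.1  10.6   2.3  81.8  -0.   79.4] [ 0.5858 -0.1041  0.1047] [-1.7991e+02 -1.0000e-02  9.0510e+01] [ 0.6 -0.7 -1.7] 0.0527 32.5
units [ 1.97  1.82 -0.16] turn -0.04 other 59.96
```

Emit:
apply_moves:
  targets: [1.97,1.82,0,0,0,0,0.55,1.97,1.82,0,0,0,0,0.55,1.97,1.82,0,0,0,0,0.55,1.97,1.82,-0.8,0,0,0,0.55,1.97,1.82,-1.6,0,0,0,0.55]

```text
time: 33.0
ee_pos: [0.6439, -0.0514, 0.0567]
tcp_rot: [-180.0, 0.0, 90.5]
wrist_force: [0.4, -0.2, -1.0]
opening: 0.0525
```

```bash
python3 -c "
from h import *
c=camera('scene');save(c,'t6.png',(190,140,320,270),5)
c=camera('top');save(c,'t7.png',(210,120,310,220),6)"; python3 s.py .645 -.0495 .0106 90.3
```

```text
[-4.6 18.3  5.9 78.  -0.  84.9] [ 0.6413 -0.0515  0.0533] [-1.7957e+02 -3.0000e-02  9.0490e+01] [-0.3 -0.5 -1.4] 0.0523 33.1
units [ 0.12  0.07 -1.42] turn -0.03 other 59.97
```

View pics/t6.png

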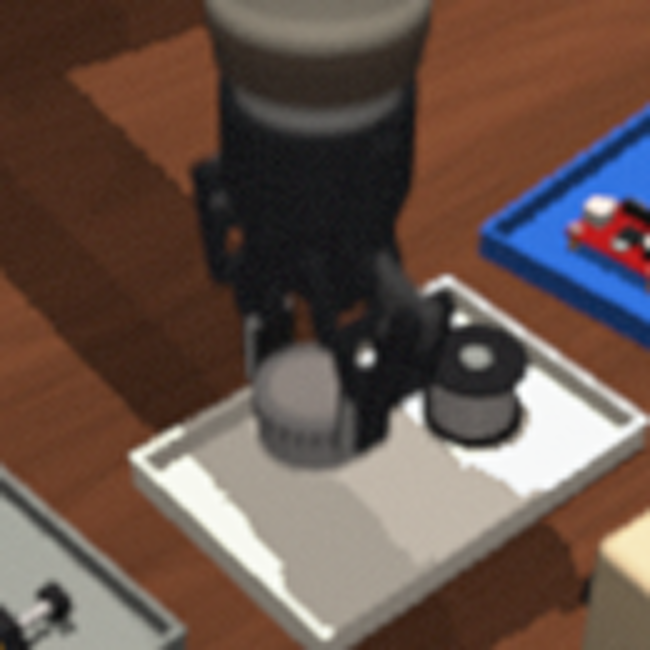

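View pics/t7.png

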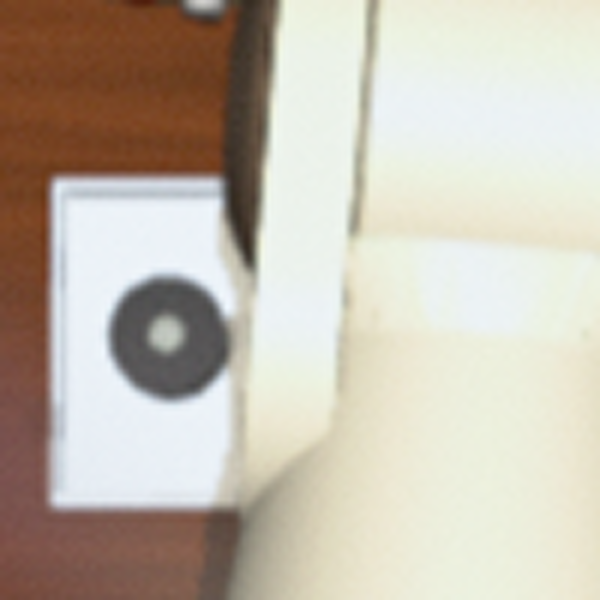

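Emit:
apply_moves:
  targets: [0.05,0.04,-0.5,0,0,0,0.55,0.05,0.04,-1,0,0,0,0.55,0.05,0.04,-1.25,0,0,0,0.55,0.05,0.04,-1.25,0,0,0,0.55,0.05,0.04,-1.25,0,0,0,0.55]

```text
time: 33.6
ee_pos: [0.6457, -0.0501, 0.0209]
tcp_rot: [180.0, 0.0, 90.5]
wrist_force: [0.6, -0.0, -0.9]
opening: 0.0524
```

```bash
python3 s.py .645 -.0495 .0106 90.3
```

```text
[-4.4 19.3  3.5 74.2  0.  85.1] [ 0.6457 -0.0501  0.0209] [179.99   0.    90.51] [ 0.6 -0.  -0.9] 0.0524 33.6
units [-0.02  0.02 -0.34] turn -0.03 other 59.97
```

Emit:
apply_moves:
  targets: [0,0,-0.15,0,0,0,0.55,0,0,-0.26,0,0,0,0.55,0,0,-0.3,0,0,0,0.55,0,0,-0.3,0,0,0,0.55]

```text
time: 34.0
ee_pos: [0.6456, -0.05, 0.0114]
tcp_rot: [-180.0, -0.0, 90.5]
wrist_force: [-0.7, -0.3, -1.2]
opening: 0.0524
```

Emit:
apply_moves:
  targets: [0,0,-0.03,0,0,0,0.55,0,0,-0.03,0,0,0,0.55]

```text
time: 34.2
ee_pos: [0.6457, -0.0501, 0.0107]
tcp_rot: [180.0, 0.0, 90.5]
wrist_force: [-0.1, 0.4, -1.3]
opening: 0.0524
```

Emit:
apply_moves:
  targets: [0,0,-0.03,0,0,0,0.55,0,0,-0.03,0,0,0,0.55]

```text
time: 34.4
ee_pos: [0.6458, -0.0501, 0.0106]
tcp_rot: [180.0, 0.0, 90.5]
wrist_force: [-3.1, -0.1, 4.7]
opening: 0.0525
```

Emit:
apply_moves:
  targets: [0,0,0,0,0,0,0.55]

```text
time: 34.5
ee_pos: [0.6458, -0.0501, 0.0106]
tcp_rot: [180.0, 0.0, 90.5]
wrist_force: [-2.0, -0.5, 6.2]
opening: 0.0525
```

Contact at the expected height. Release.

Emit:
apply_moves:
  targets: [0,0,0,0,0,0,0.7,0,0,0,0,0,0,0.8,0,0,0,0,0,0,0.8,0,0,0,0,0,0,0.8,0,0,0.3,0,0,0,0.8]

```text
time: 35.0
ee_pos: [0.6448, -0.05, 0.0177]
tcp_rot: [-179.9, -0.0, 90.5]
wrist_force: [-0.4, -0.1, 0.6]
opening: 0.0679
```

Emit:
apply_moves:
  targets: [0,0,0.8,0,0,0,0.8,0,0,2,0,0,0,0.8,0,0,3.2,0,0,0,0.8,0,0,4.2,0,0,0,0.8,0,0,4.2,0,0,0,0.8]

```text
time: 35.5
ee_pos: [0.6476, -0.0502, 0.1509]
tcp_rot: [179.5, 0.0, 90.5]
wrist_force: [1.0, 0.5, 0.9]
opening: 0.0684
```

Emit:
apply_moves:
  targets: [-8,0,0.5,0,0,0,0.8,-8,0,0.5,0,0,0,0.8,-8,0,0.5,0,0,0,0.8,-8,0,0.5,0,0,0,0.8,-8,0,0.5,0,0,0,0.8]

```text
time: 36.0
ee_pos: [0.4031, -0.05, 0.1597]
tcp_rot: [-180.0, 0.0, 90.5]
wrist_force: [1.0, -0.2, 1.6]
opening: 0.0684
```

```bash
python3 -c "
from h import *
c=camera('scene');save(c,'e1.png',(80,120,400,340),2.5)
c=camera('top');save(c,'e2.png',(100,110,420,320),2.5)"; python3 s.py
```

```text
[ -7.1 -15.8 -16.9  88.8  -0.   82.4] [ 0.4022 -0.05    0.1609] [1.7992e+02 2.0000e-02 9.0490e+01] [0.4 0.1 0.7] 0.0681 36.1
```

View pics/e1.png

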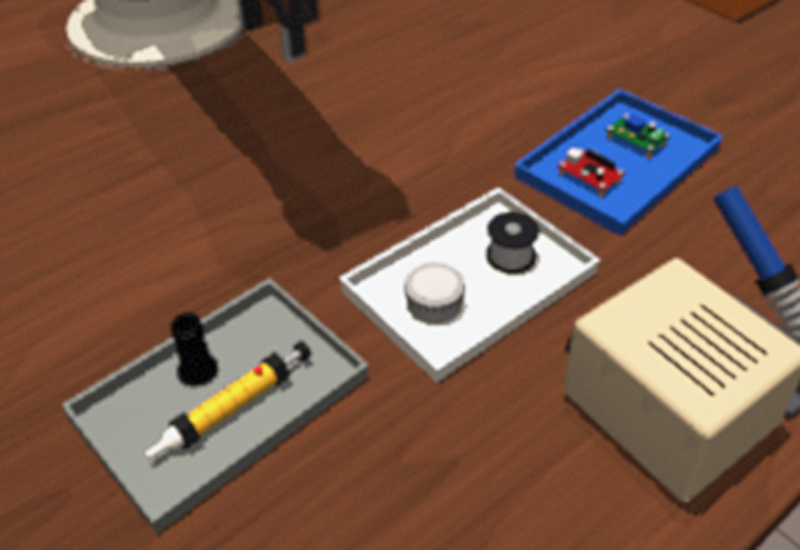

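View pics/e2.png

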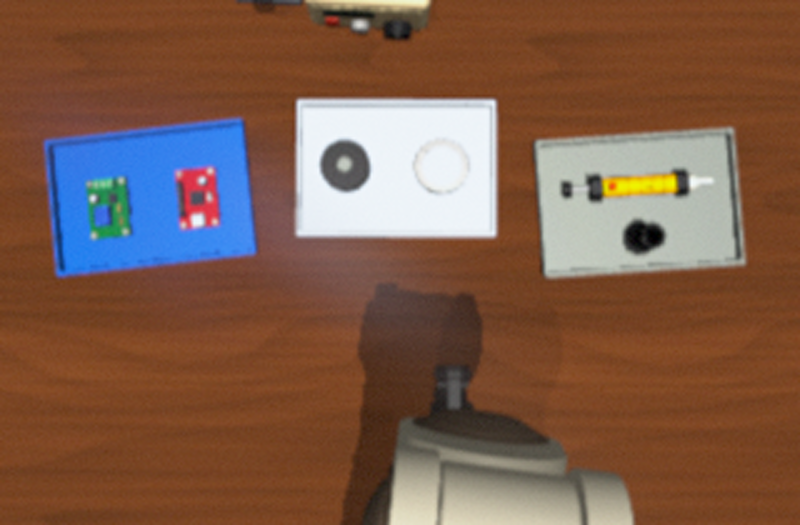

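Emit:
apply_moves:
  targets: [0,0,0,0,0,0,0.8,0,0,0,0,0,0,0.8,0,0,0,0,0,0,0.8]

```text
time: 36.4
ee_pos: [0.4064, -0.0501, 0.1594]
tcp_rot: [-180.0, -0.0, 90.5]
wrist_force: [0.4, -0.4, 0.3]
opening: 0.0682
```

```bash
python3 -c "
from h import *
print(bot.job_done())"
```

```text
the job is handed in; nothing more can be done
None
```

All five things are in their trays and the job is handed in, at about 36 s. I worked in the order asked:
- **Blue tray:** the green and the red board, side by side.
- **Grey tray:** the pump, lying along the tray, with the sleeve upright beside it.
- **White tray:** the tin, in the half away from the reel.

I lowered each thing until I felt light contact with the tray floor (about 3–8 N), about 3 mm above its bench grasp height, as the floor thickness predicts. Then I opened the fingers and backed off.

The last pictures from both cameras show everything flat or upright on its tray floor, clear of the rims and of each other. The reel shows no shift from its starting place, the soldering station was not approached, and the gripper hangs free and touches nothing. No check failed or disagreed. The one thing off was that the green board looked tilted about 3° while in the gripper, but it levelled when set down.

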